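# Swap the section hemmed in behind the bottle and blower in the storage rack

## Task

The red section is shut in at the middle of the yellow rack, between the dropper bottle and the dust blower: first stand both of them upright on the blue mat, then take the red section out and lay it flat in the ring at the middle of the white tile. Next lay the green section flat in the middle of the rack, where the red one was, and finally stand the bottle and the blower upright back in the rack, each exactly on the ring where it stood at the start. Do not disturb the black section or the glass dish.

Things in the scene. Friction and masses are not known exactly. Their poses are not given: they have to be found in the camera images.
- rack: Fixed yellow rack: plate 80 (x) x 150 (y) x 6 mm, turned up to 17 deg; origin at the centre of its underside, z up. Places on it along y: middle (y = 0) and two ends (y = +-44 mm, black rings 52 mm across). Two cheeks flank the middle: inner faces at x = +-23 mm, 8 mm thick, 40 mm long in y, top at z = 32 mm, so a section there can only be gripped along the rack's y. The ends have no walls.
- side_mat: Fixed flat blue mat, 100 (x) x 170 (y) x 3 mm, the side area; origin at the centre of its underside, upper face at z = +3 mm. Turned up to 14 degrees.
- tile: Fixed white ceramic tile, 85 x 85 x 6 mm, with a thin green ring of 40 mm diameter at its middle; origin at the centre of its underside, upper face at z = +6 mm.
- bottle: The amber dropper bottle with a black rubber bulb that stands in the rack, loose, about 70 g, on one of the two end places (either). Origin at the centre of its underside, z up. Round body 33 mm across up to z = 70 mm, collar 24 mm across to 77 mm, bulb 12 mm across to the top at 102 mm. Not the bottles at the back of the bench.
- blower: The black rubber dust blower with a red nozzle that stands in the rack, loose, about 40 g, on the other end place. Treat as rigid. Origin at the centre of its underside, z up. Bulb 47 mm in diameter up to 60 mm, then an upright nozzle 11 mm in diameter up to 100 mm, which can be gripped.
- red_section: Red disc-shaped resin section, 30 mm in diameter, 18 mm high, about 37 g, loose, at first in the middle of the rack. Origin at the centre of its underside, z up.
- green_section: Green disc-shaped resin section, 25 mm in diameter, 20 mm high, about 33 g, loose on the bench. Origin at the centre of its underside, z up.
- black_section: Bystander: black disc-shaped resin section, 30 mm in diameter, 14 mm high, loose on the bench. Origin at the centre of its underside. Leave it alone.
- dish: Bystander: open clear glass dish, 60 mm in diameter, 13 mm high, loose on the bench. Origin at the centre of its underside. Leave it alone.
Things that resemble listed ones, but are neither listed nor needed, are in the scene too. Leave any orange or purple look-alike of the green_section alone.

How it is judged:
By the outcome, as a careful person would: the job done as asked, in the order asked, and still so for the second after the job is handed in, with the robot touching nothing.
It also fails if it takes over 128 s, if anything falls off the work surface, if the arm or the gripper's body presses on something with over 40 N, if the wrist force passes 120 N, or if a joint passes its speed limit or range.

## Robot

A 6-joint arm with a two-finger parallel gripper is mounted at the origin on a cart in front of the work surface, level with it; the furniture and walls round the work are solid. World frame = base frame: x ahead of the robot, y to its left, z up, the work surface at z = 0. Lengths are in m, angles in rad, forces in N, time in s.
With the tool pointing down it reaches from about 0.225 to 0.875 m from the base axis. Payload 3.4 kg.
Tool frame: the origin (TCP) lies at the very end of the fingers, on their centre line; the grasp point (between the pads) lies behind it (manip.grasp_offset is the z of the grasp point in the tool frame, in m); z points along the fingers, y is the line along which they close (so a half turn about z gives the same grasp; the last joint's range is limited). The gripper opens to 85 mm and grips with 20 to 120 N. Pads are 22 mm wide; open, the fingers measure 114 mm over their backs; the gripper's body (76 mm by 85 mm) begins 54 mm behind the grasp point. The pads swing forward as they close: fully open they stand 13 mm farther back than shut.
Start: joints at [-1.391, 0.276, 1.505, -0, 1.361, -0.121], TCP at [0.17, -0.549, 0.231] pointing down, gripper open.
Joint ranges: [-2.89, 2.89], [-0.75, 2.08], [0.22, 2.7], [-1.18, 4.32], [0.11, 2.71], [-2.7, 2.7]. Speed limits (rad/s): [2.57, 2.57, 3.14, 3.14, 3.14, 3.14].

## Interface

Orientations are given as a unit quaternion [w, x, y, z].
In Python, from rig import manip gives the robot as it stands.
- The arm moves only by the shell command python3 -m pendant 'ROWS' [FORCE]. ROWS is JSON, a list of rows, each an object of numbers: "dx", "dy", "dz": the shift along the tool's x, y, z in m; "rx", "ry", "rz": the turn, a rotation vector about the tool's x, y, z in degrees; "hand": the finger opening in m, from 0 to 0.0854. In form: [{"dx": .., "dy": .., "dz": .., "rx": .., "ry": .., "rz": .., "hand": ..}, ...]. A call has 1 to 12 rows; each row shifts and turns the commanded pose from where the row before left it, along the tool's axes as they then stand; what a row does not reach is not made up. A row lasts 1/12 s, in which the tool goes at most 41.7 mm and 7.16 degrees, less where a joint would pass 70% of its speed; a pose out of reach is approached as far as the arm can. A call is refused whole if a number of a shift passes 0.0417 or a number of a turn 7.16, either way. A call with a gripper value outside its range is refused whole. The fingers move at their own pace and stop on an object; FORCE is the grip in N (left out, the last holds). Time passes only in rows, so rows that do not move let the fingers close. It gives the time, the measured TCP pose, the force, the opening and the grip force at its end, in the units of the state.
- manip.get_state(): the state, without advancing time (a new reading comes with each control period).
- manip.get_image(name): name is "side" or "top"; returns a dict with "frame" (384x512x3 uint8, red, green, blue), "fx", "fy", "cx", "cy" (pixels), "position" and "attitude" of the camera in the world. Camera axes: x right, y up, looking along -z (the intrinsics and any distortion apply to the point x, -y, -z); pixel columns grow to the right and rows downward; lengths in m; the calibration is good to about 2 mm. A picture is of the moment at which its call begins. There is no depth.
- manip.sign_off(): hands the job in; it is judged then, once.
The state is a dict: "clock": time; "qpos": joint angles; "qd": joint speeds; "effort": joint torques, N m; "position": TCP position; "ee_rot": TCP orientation; "contact_force": force on the tool from outside, world axes, zero at the start; "moment": the same for the moment, N m; "width": finger opening in m; "gripper_force": force on a finger pad.
Only numpy, scipy, OpenCV 4.12 (cv2) and the standard library are available. Lean on these libraries where they do the work, as an engineer would, in place of code of your own. Each camera call takes 0.05 s, during which the arm holds its last target. There are 200 camera calls.

## Working session

There is one attempt and no reset: what is moved stays moved. The work goes in short steps, Python scripts to look and compute and a shell command to move; the robot and the scene stay as the last step left them, time stands still between calls to the robot, and variables do not carry over. Pictures are saved under pics/ and viewed, at most 14 in all, crops included, and the job is handed in when it is done.

```bash
ls; mkdir -p pics
python3 - <<'E'
from rig import manip
import cv2,numpy as np
print(manip.get_state(), manip.grasp_offset)
for n in("top","side"):
    d=manip.get_image(n); cv2.imwrite(f"pics/{n}0.png",d["frame"][:,:,::-1])
    print({k:v for k,v in d.items() if k!="frame"})
E
```

```text
pics
{'clock': 0.0, 'qpos': array([-1.39096528e+00,  2.76617750e-01,  1.50609039e+00,  1.58342591e-05,
        1.36072071e+00, -1.20978115e-01]), 'qd': array([ 0.00054731, -0.0012416 ,  0.00080047, -0.00069834,  0.0032282 ,
       -0.00018342]), 'effort': array([ 1.10606121e-03, -4.16776764e+01, -2.45803535e+01,  6.21898394e-06,
        1.10471266e-02, -1.92687381e-06]), 'position': array([ 0.17028866, -0.54866985,  0.23044377]), 'ee_rot': array([-9.17928361e-04,  9.88710369e-01,  1.49836455e-01, -1.92742797e-05]), 'contact_force': array([-0.29966798,  0.45985133,  0.74076634]), 'moment': array([-0.01586498, -0.01766652,  0.07918875]), 'gripper_force': 0.0, 'width': 0.08505065361232383} -0.0187
{'fx': 410.10663383306877, 'fy': 410.10663383306877, 'cx': 260.62259785276603, 'cy': 194.55711796759334, 'position': array([ 0.3940216 , -0.00566153,  1.06858416]), 'attitude': array([ 0.71005915,  0.04931293, -0.04730149, -0.70081867])}
{'fx': 495.0630242494565, 'fy': 495.0630242494565, 'cx': 253.39581244877618, 'cy': 185.8451571685089, 'position': array([0.41643733, 0.48256233, 0.83011954]), 'attitude': array([-0.14530024, -0.03673395,  0.28818072,  0.94577499])}
```

View pics/top0.png

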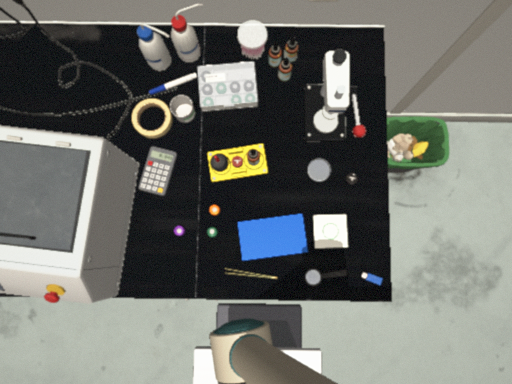

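View pics/side0.png

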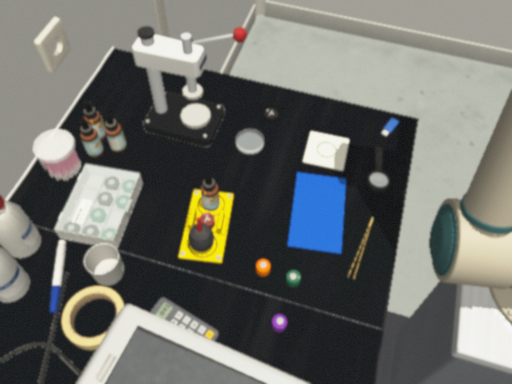

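The top view shows the rack at (238,162) with the blower at its left end (220,162) and the bottle at its right end (254,155). The mat is at (272,237), the tile at (330,231), the green section at (212,232), the black section at (352,179) and the dish at (319,170). The side view agrees: rack (207,225), green section (293,278), tile (327,151), mat (318,212).

```bash
cat > h.py <<'E'
from rig import manip
import cv2,numpy as np
from scipy.spatial.transform import Rotation as R
def ray(d,px):
    px=np.atleast_2d(px).astype(float)
    v=np.c_[(px[:,0]-d["cx"])/d["fx"],-(px[:,1]-d["cy"])/d["fy"],-np.ones(len(px))]
    q=d["attitude"]; return R.from_quat([q[1],q[2],q[3],q[0]]).apply(v)
def plane(d,px,z):
    v=ray(d,px); p=d["position"]; return p+v*((z-p[2])/v[:,2])[:,None]
def proj(d,P):
    q=d["attitude"]; v=R.from_quat([q[1],q[2],q[3],q[0]]).inv().apply(np.atleast_2d(P)-d["position"])
    return np.c_[d["cx"]-d["fx"]*v[:,0]/v[:,2],d["cy"]+d["fy"]*v[:,1]/v[:,2]]
def tri(obs):
    A=np.zeros((3,3));b=np.zeros(3)
    for d,px in obs:
        v=ray(d,px)[0];v/=np.linalg.norm(v);M=np.eye(3)-np.outer(v,v);A+=M;b+=M@d["position"]
    return np.linalg.solve(A,b)
def mask(d,lo,hi,box=None):
    h=cv2.cvtColor(d["frame"],cv2.COLOR_RGB2HSV); m=cv2.inRange(h,np.array(lo),np.array(hi))
    if box: k=np.zeros_like(m); x0,y0,x1,y1=box; k[y0:y1,x0:x1]=255; m&=k
    return m
def big(m):
    c=cv2.findContours(m,cv2.RETR_EXTERNAL,cv2.CHAIN_APPROX_NONE)[0]
    return max(c,key=cv2.contourArea)
def rect(d,m,z):
    "min-area rectangle of the contour cast on plane z: centre, size, angle of long side"
    P=plane(d,big(m)[:,0],z)[:,:2]
    (c,s,a)=cv2.minAreaRect((P*1000).astype(np.float32))
    if s[0]<s[1]: a+=90
    return np.round(c,1),np.round(s,1),round(a,1)
def cen(m):
    M=cv2.moments(m,True); return np.array([M["m10"]/M["m00"],M["m01"]/M["m00"]]),M["m00"]
E
python3 - <<'E'
from h import *
B={"top":dict(rack=(195,135,280,190),mat=(230,205,315,265),green=(204,225,220,240),tile=(305,205,355,255)),
   "side":dict(rack=(170,180,245,270),mat=(280,165,355,258),green=(282,266,305,290),tile=(298,125,355,176))}
for n in("top","side"):
    d=manip.get_image(n); b=B[n]
    np.save(f"{n}.npy",d,allow_pickle=True)
    print(n,"rack",rect(d,mask(d,(20,120,90),(35,255,255),b["rack"]),.006))
    print("mat",rect(d,mask(d,(100,120,80),(125,255,255),b["mat"]),.003))
    print("tile",rect(d,mask(d,(0,0,140),(180,90,255),b["tile"]),.006))
    c,a=cen(mask(d,(40,60,30),(95,255,255),b["green"]));print("green",c,a,plane(d,c,.012))
    c,a=cen(mask(d,(40,25,100),(90,255,255),b["tile"]));print("ring",c,a,plane(d,c,.006))
    x0,y0,x1,y1=b["rack"]; y0-=5
    cv2.imwrite(f"pics/{n}_rack.png",cv2.resize(d["frame"][y0:y1,x0:x1,::-1],None,fx=7,fy=6 if n=="side" else 7,interpolation=cv2.INTER_CUBIC))
E
```

```text
top rack (array([626.1,  62. ]), array([ 84.5, 154.3]), 100.1)
mat (array([431.6, -32.6]), array([104.3, 174.2]), 98.3)
tile (array([ 449. , -182.1]), array([85. , 87.8]), 90.8)
green [211.65555556 231.8       ] 90.0 [[0.44117701 0.12283255 0.012     ]]
ring [330.05882353 231.52941176] 17.0 [[ 0.44616063 -0.18224105  0.006     ]]
side rack (array([627.4,  62.9]), array([ 84.7, 156.3]), 100.2)
mat (array([432.9, -32.7]), array([104.4, 176.6]), 98.2)
tile (array([ 449.7, -181.5]), array([87. , 90.5]), 92.4)
green [292.7716895 278.3196347] 219.0 [[0.44261465 0.12330227 0.012     ]]
ring [328.65384615 149.61538462] 26.0 [[ 0.44424974 -0.18371473  0.006     ]]
```

View pics/top_rack.png

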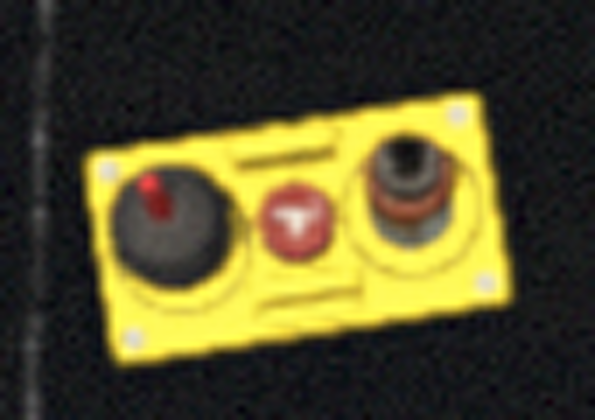

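View pics/side_rack.png

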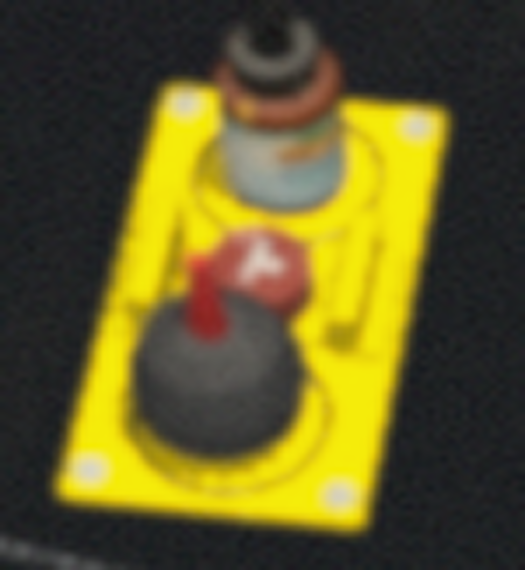

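The top crop shows the blower nozzle tip at full-image (216,156), the red section at (237,161) and the bottle bulb at (253,152). The side crop shows the nozzle at (199,219), the bulb top at (209,180) and both standing on their rings. Next I triangulate these tops and compare them with the ring centres from the rack fit.

```bash
cat >> h.py <<'E'
def yaw():
    q=manip.get_state()["ee_rot"]; m=R.from_quat([q[1],q[2],q[3],q[0]]).as_matrix(); return m
def togo(t,yawdeg=None):
    s=manip.get_state(); m=yaw(); e=m.T@(np.array(t)-s["position"])*1000
    y=np.degrees(np.arctan2(m[1,0],m[0,0]))
    print("t %.2f pos"%s["clock"],np.round(s["position"]*1000,1),"yaw %.2f tilt %.2f"%(y,np.degrees(np.arccos(-m[2,2]))),"togo tool mm",np.round(e,1),"rz",None if yawdeg is None else round((y-yawdeg+180)%360-180,2),"w %.1f F"%(s["width"]*1000),np.round(s["contact_force"],1),"grip %.1f"%s["gripper_force"])
E
python3 - <<'E'
from h import *
T=np.load("top.npy",allow_pickle=True).item();S=np.load("side.npy",allow_pickle=True).item()
print("bulb top",tri([(T,(253.0,151.5)),(S,(208.6,180))]))
print("nozzle",tri([(T,(216,155.7)),(S,(198.9,218.7))]))
for n,d,b in(("top",T,(205,140,262,180)),("side",S,(185,185,225,260))):
    m=mask(d,(0,80,60),(12,255,255),b)|mask(d,(168,80,60),(180,255,255),b)
    k,l,st,c=cv2.connectedComponentsWithStats(m)
    print(n,[(st[i,4],np.round(c[i],1)) for i in range(1,k) if st[i,4]>6])
c=np.array([.6267,.0625,0]);a=np.radians(10.1);u=np.array([-np.sin(a),np.cos(a),0])
for nm,s,z in(("bottle base",-.044,.006),("bottle top",-.044,.108),("blower top",.044,.106),("red top",0,.024)):
    P=c+u*s;P[2]=z;print(nm,P,proj(T,P),proj(S,P))
for d in(T,S): # centre of black blower bulb
    pass
E
```

```text
bulb top [0.63475946 0.01807851 0.0881178 ]
nozzle [0.61925498 0.10666555 0.10263104]
top [(np.int32(47), array([253.3, 158. ])), (np.int32(30), array([216.7, 157.9])), (np.int32(67), array([236.9, 161.4]))]
side [(np.int32(97), array([210.6, 190.2])), (np.int32(189), array([203.9, 222.1]))]
bottle base [0.63441614 0.01918186 0.006     ] [[253.22020154 159.2000023 ]] [[210.97870316 204.23625739]]
bottle top [0.63441614 0.01918186 0.108     ] [[252.37775906 149.77814607]] [[207.715142   174.15963152]]
blower top [0.61898386 0.10581814 0.106     ] [[216.21604143 155.80429911]] [[198.65247651 217.18457172]]
red top [0.6267 0.0625 0.024 ] [[236.38635194 160.36062409]] [[206.40428162 219.03695679]]
```

```bash
python3 -m pendant '[{"rz":-6.9},{"rz":-6.9},{"rz":-6.9},{"rz":-6.9},{"rz":-6.9},{"rz":-6.9},{"rz":-6.9},{"rz":-6.9},{"rz":-6.9},{"rz":-6.9},{"rz":-6.9},{"rz":-6.9}]' 40; python3 -m pendant '[{}]'; python3 -c "
from h import *
togo((.6344,.0192,.2),100.1)"
```

```text
t 0.20 pos [ 170.3 -548.9  230.8] yaw 17.23 tilt 0.06 togo tool mm [ 611.6 -405.1   31.3] rz -82.87 w 85.2 F [-0.1  0.8  0.7] grip 0.0invalid input
invalid input
```

The triangulated tops match the ring centres to about 1.5 mm. The rows need all of their fields, so I will type them in full.

```bash
python3 -m pendant '[{"dx":0,"dy":0,"dz":0,"rx":0,"ry":0,"rz":-6.9,"hand":0.085},{"dx":0,"dy":0,"dz":0,"rx":0,"ry":0,"rz":-6.9,"hand":0.085}]' 40; python3 -c "
from h import *
togo((.6344,.0192,.2),100.1)"
```

```text
clock: 0.37
position: [0.1703, -0.5491, 0.231]
ee_rot: [-0.0, 0.963, 0.27, 0.0]
contact_force: [-0.5, 0.0, -0.5]
width: 0.0846
gripper_force: 0.0
t 0.37 pos [ 170.3 -549.1  231. ] yaw 31.36 tilt 0.03 togo tool mm [ 692.  -243.7   31.3] rz -68.74 w 84.6 F [-0.5  0.  -0.5] grip 0.0
```

```bash
python3 -m pendant '[{"rz":-6.9,"hand":0.085}]'; python3 -m pendant '[{"dx":0,"dy":0,"dz":0,"rx":0,"ry":0,"rz":-6.9,"hand":0.085},{"dx":0,"dy":0,"dz":0,"rx":0,"ry":0,"rz":-6.9,"hand":0.085},{"dx":0,"dy":0,"dz":0,"rx":0,"ry":0,"rz":-6.9,"hand":0.085},{"dx":0,"dy":0,"dz":0,"rx":0,"ry":0,"rz":-6.9,"hand":0.085},{"dx":0,"dy":0,"dz":0,"rx":0,"ry":0,"rz":-6.9,"hand":0.085},{"dx":0,"dy":0,"dz":0,"rx":0,"ry":0,"rz":-6.9,"hand":0.085},{"dx":0,"dy":0,"dz":0,"rx":0,"ry":0,"rz":-6.9,"hand":0.085},{"dx":0,"dy":0,"dz":0,"rx":0,"ry":0,"rz":-6.9,"hand":0.085},{"dx":0,"dy":0,"dz":0,"rx":0,"ry":0,"rz":-6.9,"hand":0.085}]' ; python3 -c "
from h import *
togo((.6344,.0192,.2),100.1)"
```

```text
clock: 1.12
position: [0.1703, -0.549, 0.2311]
ee_rot: [-0.0, 0.685, 0.728, 0.0]
contact_force: [-0.2, -0.4, -0.1]
width: 0.085
gripper_force: 0.0
t 1.12 pos [ 170.3 -549.   231.1] yaw 93.48 tilt 0.03 togo tool mm [539.  497.7  31.3] rz -6.62 w 85.0 F [-0.2 -0.4 -0.1] grip 0.0invalid input
```

```bash
python3 -m pendant '[{"dx":0,"dy":0,"dz":0,"rx":0,"ry":0,"rz":-6.6,"hand":0.085},{"dx":0.024,"dy":0.028,"dz":0,"rx":0,"ry":0,"rz":0,"hand":0.085},{"dx":0.024,"dy":0.028,"dz":0,"rx":0,"ry":0,"rz":0,"hand":0.085},{"dx":0.024,"dy":0.028,"dz":0,"rx":0,"ry":0,"rz":0,"hand":0.085},{"dx":0.024,"dy":0.028,"dz":0,"rx":0,"ry":0,"rz":0,"hand":0.085},{"dx":0.024,"dy":0.028,"dz":0,"rx":0,"ry":0,"rz":0,"hand":0.085},{"dx":0.024,"dy":0.028,"dz":0,"rx":0,"ry":0,"rz":0,"hand":0.085},{"dx":0.024,"dy":0.028,"dz":0,"rx":0,"ry":0,"rz":0,"hand":0.085},{"dx":0.024,"dy":0.028,"dz":0,"rx":0,"ry":0,"rz":0,"hand":0.085},{"dx":0.024,"dy":0.028,"dz":0,"rx":0,"ry":0,"rz":0,"hand":0.085}]'; python3 -c "
from h import *
togo((.6344,.0192,.2),100.1)"
```

```text
clock: 1.95
position: [0.383, -0.2921, 0.2313]
ee_rot: [0.0, 0.645, 0.764, -0.0]
contact_force: [-0.0, -0.9, 0.8]
width: 0.085
gripper_force: 0.0
t 1.95 pos [ 383.  -292.1  231.3] yaw 99.72 tilt 0.01 togo tool mm [264.4 300.4  31.3] rz -0.38 w 85.0 F [-0.  -0.9  0.8] grip 0.0
```

```bash
python3 -m pendant '[{"dx":0.026,"dy":0.030,"dz":0.003,"rx":0,"ry":0,"rz":-0.3,"hand":0.085},{"dx":0.026,"dy":0.030,"dz":0.003,"rx":0,"ry":0,"rz":0,"hand":0.085},{"dx":0.026,"dy":0.030,"dz":0.003,"rx":0,"ry":0,"rz":0,"hand":0.085},{"dx":0.026,"dy":0.030,"dz":0.003,"rx":0,"ry":0,"rz":0,"hand":0.085},{"dx":0.026,"dy":0.030,"dz":0.003,"rx":0,"ry":0,"rz":0,"hand":0.085},{"dx":0.026,"dy":0.030,"dz":0.003,"rx":0,"ry":0,"rz":0,"hand":0.085},{"dx":0.026,"dy":0.030,"dz":0.003,"rx":0,"ry":0,"rz":0,"hand":0.085},{"dx":0.026,"dy":0.030,"dz":0.003,"rx":0,"ry":0,"rz":0,"hand":0.085},{"dx":0.026,"dy":0.030,"dz":0.003,"rx":0,"ry":0,"rz":0,"hand":0.085},{"dx":0.026,"dy":0.030,"dz":0.004,"rx":0,"ry":0,"rz":0,"hand":0.085},{"dx":0,"dy":0,"dz":0,"rx":0,"ry":0,"rz":0,"hand":0.085},{"dx":0,"dy":0,"dz":0,"rx":0,"ry":0,"rz":0,"hand":0.085}]'>/dev/null; python3 -c "
from h import *
togo((.6344,.0192,.04),100.1)"
```

```text
t 2.95 pos [632.9  16.2 199. ] yaw 100.23 tilt 0.11 togo tool mm [  2.7   2.3 159. ] rz 0.13 w 85.3 F [ 0.3 -0.4 -0.2] grip 0.0
```

```bash
python3 -m pendant '[{"dx":0.0027,"dy":0.0023,"dz":0.02,"rx":0,"ry":0,"rz":0,"hand":0.085},{"dx":0,"dy":0,"dz":0.02,"rx":0,"ry":0,"rz":0,"hand":0.085},{"dx":0,"dy":0,"dz":0.02,"rx":0,"ry":0,"rz":0,"hand":0.085},{"dx":0,"dy":0,"dz":0.02,"rx":0,"ry":0,"rz":0,"hand":0.085},{"dx":0,"dy":0,"dz":0.02,"rx":0,"ry":0,"rz":0,"hand":0.085},{"dx":0,"dy":0,"dz":0.02,"rx":0,"ry":0,"rz":0,"hand":0.085},{"dx":0,"dy":0,"dz":0.02,"rx":0,"ry":0,"rz":0,"hand":0.085},{"dx":0,"dy":0,"dz":0.019,"rx":0,"ry":0,"rz":0,"hand":0.085},{"dx":0,"dy":0,"dz":0,"rx":0,"ry":0,"rz":0,"hand":0.085},{"dx":0,"dy":0,"dz":0,"rx":0,"ry":0,"rz":0,"hand":0.085}]' >/dev/null; python3 -c "
from h import *
togo((.6344,.0192,.04),100.1)"; python3 -m pendant '[{"dx":0,"dy":0,"dz":0,"rx":0,"ry":0,"rz":0,"hand":0.025},{"dx":0,"dy":0,"dz":0,"rx":0,"ry":0,"rz":0,"hand":0.025},{"dx":0,"dy":0,"dz":0,"rx":0,"ry":0,"rz":0,"hand":0.025},{"dx":0,"dy":0,"dz":0,"rx":0,"ry":0,"rz":0,"hand":0.025},{"dx":0,"dy":0,"dz":0,"rx":0,"ry":0,"rz":0,"hand":0.025},{"dx":0,"dy":0,"dz":0,"rx":0,"ry":0,"rz":0,"hand":0.025},{"dx":0,"dy":0,"dz":0,"rx":0,"ry":0,"rz":0,"hand":0.025},{"dx":0,"dy":0,"dz":0,"rx":0,"ry":0,"rz":0,"hand":0.025}]' 40; python3 -c "
from h import *
togo((.6344,.0192,.04),100.1)"
```

```text
t 3.78 pos [632.8  16.3  40.8] yaw 99.96 tilt 0.16 togo tool mm [2.6 2.  0.8] rz -0.14 w 85.0 F [-0.5  0.1  0.1] grip 0.0
clock: 4.45
position: [0.6347, 0.0174, 0.0425]
ee_rot: [0.001, 0.642, 0.766, 0.0]
contact_force: [-1.3, -1.3, 5.7]
width: 0.0309
gripper_force: 39.3
t 4.45 pos [634.7  17.4  42.5] yaw 100.05 tilt 0.08 togo tool mm [1.8 0.  2.5] rz -0.05 w 30.9 F [-1.3 -1.3  5.7] grip 39.3
```

```bash
python3 -m pendant '[{"dx":0,"dy":0,"dz":-0.01,"rx":0,"ry":0,"rz":0,"hand":0.025},{"dx":0,"dy":0,"dz":-0.02,"rx":0,"ry":0,"rz":0,"hand":0.025},{"dx":0,"dy":0,"dz":-0.02,"rx":0,"ry":0,"rz":0,"hand":0.025},{"dx":0,"dy":0,"dz":-0.02,"rx":0,"ry":0,"rz":0,"hand":0.025},{"dx":0,"dy":0,"dz":-0.02,"rx":0,"ry":0,"rz":0,"hand":0.025},{"dx":0,"dy":0,"dz":-0.01,"rx":0,"ry":0,"rz":0,"hand":0.025},{"dx":0,"dy":0,"dz":0,"rx":0,"ry":0,"rz":0,"hand":0.025}]' ; python3 -m pendant '[{"dx":-0.004,"dy":-0.012,"dz":0,"rx":0,"ry":0,"rz":0,"hand":0.025},{"dx":-0.006,"dy":-0.022,"dz":0,"rx":0,"ry":0,"rz":0,"hand":0.025},{"dx":-0.006,"dy":-0.022,"dz":0,"rx":0,"ry":0,"rz":0,"hand":0.025},{"dx":-0.006,"dy":-0.022,"dz":0,"rx":0,"ry":0,"rz":0,"hand":0.025},{"dx":-0.006,"dy":-0.022,"dz":0,"rx":0,"ry":0,"rz":0,"hand":0.025},{"dx":-0.006,"dy":-0.022,"dz":0,"rx":0,"ry":0,"rz":0,"hand":0.025},{"dx":-0.006,"dy":-0.022,"dz":0,"rx":0,"ry":0,"rz":0,"hand":0.025},{"dx":-0.006,"dy":-0.022,"dz":0,"rx":0,"ry":0,"rz":0,"hand":0.025},{"dx":-0.006,"dy":-0.022,"dz":0,"rx":0,"ry":0,"rz":0,"hand":0.025},{"dx":-0.006,"dy":-0.018,"dz":0,"rx":0,"ry":0,"rz":0,"hand":0.025},{"dx":0,"dy":0,"dz":0,"rx":0,"ry":0,"rz":0,"hand":0.025},{"dx":0,"dy":0,"dz":0,"rx":0,"ry":0,"rz":0,"hand":0.025}]'
python3 - <<'E'
from h import *
togo((.4387,-.0772,.0398),100.1)
d=manip.get_image("side");cv2.imwrite("pics/s1.png",d["frame"][:,:,::-1])
E
```

```text
clock: 5.03
position: [0.6361, 0.0175, 0.1443]
ee_rot: [0.002, 0.643, 0.766, 0.002]
contact_force: [1.0, 0.2, -0.5]
width: 0.031
gripper_force: 39.7
clock: 6.03
position: [0.4406, -0.0755, 0.1406]
ee_rot: [-0.001, 0.643, 0.766, -0.0]
contact_force: [0.8, -0.6, -1.0]
width: 0.0309
gripper_force: 39.8
t 6.03 pos [440.6 -75.5 140.6] yaw 99.95 tilt 0.07 togo tool mm [ -1.4  -2.1 100.8] rz -0.15 w 30.9 F [ 0.8 -0.6 -1. ] grip 39.8
```

View pics/s1.png

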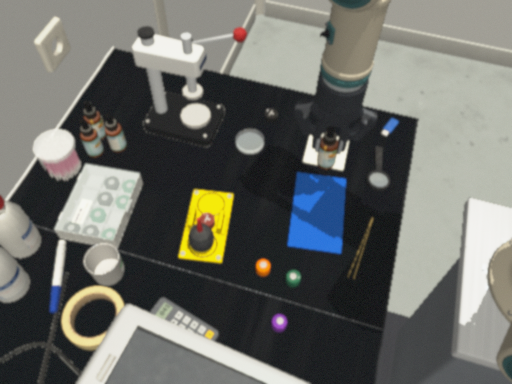

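The picture shows the bottle held upright at (328,148), and only the blower and the red section left in the rack. Now I lower it onto the mat.

```bash
python3 -m pendant '[{"dx":-0.001,"dy":-0.002,"dz":0.02,"rx":0,"ry":0,"rz":0,"hand":0.025},{"dx":0,"dy":0,"dz":0.02,"rx":0,"ry":0,"rz":0,"hand":0.025},{"dx":0,"dy":0,"dz":0.02,"rx":0,"ry":0,"rz":0,"hand":0.025},{"dx":0,"dy":0,"dz":0.02,"rx":0,"ry":0,"rz":0,"hand":0.025},{"dx":0,"dy":0,"dz":0.01,"rx":0,"ry":0,"rz":0,"hand":0.025},{"dx":0,"dy":0,"dz":0.005,"rx":0,"ry":0,"rz":0,"hand":0.025},{"dx":0,"dy":0,"dz":0.002,"rx":0,"ry":0,"rz":0,"hand":0.025},{"dx":0,"dy":0,"dz":0,"rx":0,"ry":0,"rz":0,"hand":0.025},{"dx":0,"dy":0,"dz":0,"rx":0,"ry":0,"rz":0,"hand":0.025},{"dx":0,"dy":0,"dz":0,"rx":0,"ry":0,"rz":0,"hand":0.025}]'
python3 - <<'E'
from h import *
togo((.4387,-.0772,.0398),100.1)
E
```

```text
clock: 6.92
position: [0.4406, -0.077, 0.045]
ee_rot: [0.001, 0.642, 0.766, 0.0]
contact_force: [0.8, 0.2, 0.4]
width: 0.0309
gripper_force: 39.8
t 6.92 pos [440.6 -77.   45. ] yaw 100.05 tilt 0.11 togo tool mm [ 0.1 -2.   5.2] rz -0.05 w 30.9 F [0.8 0.2 0.4] grip 39.8
```

```bash
python3 -m pendant '[{"dx":0,"dy":0,"dz":0.002,"rx":0,"ry":0,"rz":0,"hand":0.025},{"dx":0,"dy":0,"dz":0.002,"rx":0,"ry":0,"rz":0,"hand":0.025},{"dx":0,"dy":0,"dz":0,"rx":0,"ry":0,"rz":0,"hand":0.025},{"dx":0,"dy":0,"dz":0,"rx":0,"ry":0,"rz":0,"hand":0.025}]'; python3 -m pendant '[{"dx":0,"dy":0,"dz":0.001,"rx":0,"ry":0,"rz":0,"hand":0.025},{"dx":0,"dy":0,"dz":0,"rx":0,"ry":0,"rz":0,"hand":0.025},{"dx":0,"dy":0,"dz":0,"rx":0,"ry":0,"rz":0,"hand":0.025}]'
```

```text
clock: 7.25
position: [0.4397, -0.0769, 0.0404]
ee_rot: [0.0, 0.643, 0.766, -0.0]
contact_force: [0.8, 0.4, -0.4]
width: 0.0312
gripper_force: 39.8
clock: 7.5
position: [0.4399, -0.0769, 0.0395]
ee_rot: [0.0, 0.643, 0.766, 0.0]
contact_force: [-0.3, -1.1, 2.1]
width: 0.0312
gripper_force: 40.0
```

```bash
python3 -m pendant '[{"dx":0,"dy":0,"dz":0.001,"rx":0,"ry":0,"rz":0,"hand":0.025},{"dx":0,"dy":0,"dz":0,"rx":0,"ry":0,"rz":0,"hand":0.025},{"dx":0,"dy":0,"dz":0,"rx":0,"ry":0,"rz":0,"hand":0.025}]'; python3 -m pendant '[{"dx":0,"dy":0,"dz":0,"rx":0,"ry":0,"rz":0,"hand":0.035},{"dx":0,"dy":0,"dz":0,"rx":0,"ry":0,"rz":0,"hand":0.04},{"dx":0,"dy":0,"dz":0,"rx":0,"ry":0,"rz":0,"hand":0.06},{"dx":0,"dy":0,"dz":0,"rx":0,"ry":0,"rz":0,"hand":0.07},{"dx":0,"dy":0,"dz":0,"rx":0,"ry":0,"rz":0,"hand":0.07},{"dx":0,"dy":0,"dz":-0.02,"rx":0,"ry":0,"rz":0,"hand":0.07},{"dx":0,"dy":0,"dz":-0.04,"rx":0,"ry":0,"rz":0,"hand":0.07},{"dx":0,"dy":0,"dz":-0.04,"rx":0,"ry":0,"rz":0,"hand":0.07},{"dx":0,"dy":0,"dz":-0.02,"rx":0,"ry":0,"rz":0,"hand":0.07},{"dx":0,"dy":0,"dz":0,"rx":0,"ry":0,"rz":0,"hand":0.07}]'
python3 - <<'E'
from h import *
togo((.619,.106,.16),100.1)
E
```

```text
clock: 7.75
position: [0.4399, -0.077, 0.0394]
ee_rot: [0.0, 0.642, 0.766, -0.0]
contact_force: [-2.9, -0.1, 11.4]
width: 0.0309
gripper_force: 40.8
clock: 8.58
position: [0.4432, -0.0779, 0.1629]
ee_rot: [0.005, 0.643, 0.766, 0.002]
contact_force: [-0.6, 0.0, -0.2]
width: 0.07
gripper_force: 0.0
t 8.58 pos [443.2 -77.9 162.9] yaw 100.04 tilt 0.61 togo tool mm [150.5 205.2   4.1] rz -0.06 w 70.0 F [-0.6  0.  -0.2] grip 0.0
```

```bash
python3 -m pendant '[{"dx":0.015,"dy":0.0205,"dz":0,"rx":0,"ry":0,"rz":0,"hand":0.06},{"dx":0.015,"dy":0.0205,"dz":0,"rx":0,"ry":0,"rz":0,"hand":0.06},{"dx":0.015,"dy":0.0205,"dz":0,"rx":0,"ry":0,"rz":0,"hand":0.06},{"dx":0.015,"dy":0.0205,"dz":0,"rx":0,"ry":0,"rz":0,"hand":0.06},{"dx":0.015,"dy":0.0205,"dz":0,"rx":0,"ry":0,"rz":0,"hand":0.06},{"dx":0.015,"dy":0.0205,"dz":0,"rx":0,"ry":0,"rz":0,"hand":0.06},{"dx":0.015,"dy":0.0205,"dz":0,"rx":0,"ry":0,"rz":0,"hand":0.06},{"dx":0.015,"dy":0.0205,"dz":0,"rx":0,"ry":0,"rz":0,"hand":0.06},{"dx":0.015,"dy":0.0205,"dz":0,"rx":0,"ry":0,"rz":0,"hand":0.06},{"dx":0.015,"dy":0.0205,"dz":0,"rx":0,"ry":0,"rz":0,"hand":0.06},{"dx":0,"dy":0,"dz":0,"rx":0,"ry":0,"rz":0,"hand":0.06},{"dx":0,"dy":0,"dz":0,"rx":0,"ry":0,"rz":0,"hand":0.06}]' >/dev/null
python3 - <<'E'
from h import *
togo((.619,.1062,.072),100.1)
d=manip.get_image("top")
P=[(.44,-.077,.045)];print(proj(d,P))
for n in("top","side"):
    d=manip.get_image(n);cv2.imwrite(f"pics/{n}2.png",d["frame"][:,:,::-1])
E
```

```text
t 9.58 pos [615.3 107.4 156.3] yaw 100.13 tilt 0.17 togo tool mm [-1.8  3.7 84.2] rz 0.03 w 60.6 F [-0.9 -0.6 -0.1] grip 0.0
[[290.34711576 232.71851978]]
```

```bash
python3 -m pendant '[{"dx":-0.002,"dy":0.004,"dz":0.02,"rx":0,"ry":0,"rz":0,"hand":0.06},{"dx":0,"dy":0,"dz":0.02,"rx":0,"ry":0,"rz":0,"hand":0.06},{"dx":0,"dy":0,"dz":0.02,"rx":0,"ry":0,"rz":0,"hand":0.06},{"dx":0,"dy":0,"dz":0.015,"rx":0,"ry":0,"rz":0,"hand":0.06},{"dx":0,"dy":0,"dz":0.007,"rx":0,"ry":0,"rz":0,"hand":0.06},{"dx":0,"dy":0,"dz":0,"rx":0,"ry":0,"rz":0,"hand":0.06},{"dx":0,"dy":0,"dz":0,"rx":0,"ry":0,"rz":0,"hand":0.06},{"dx":0,"dy":0,"dz":0,"rx":0,"ry":0,"rz":0,"hand":0.06}]' >/dev/null
python3 - <<'E'
from h import *
togo((.619,.1062,.072),100.1)
E
```

```text
t 10.40 pos [620.5 105.   77.5] yaw 100.01 tilt 0.13 togo tool mm [ 1.4 -1.3  5.5] rz -0.09 w 60.0 F [-0.2 -1.  -0.4] grip 0.0
```

View pics/side2.png

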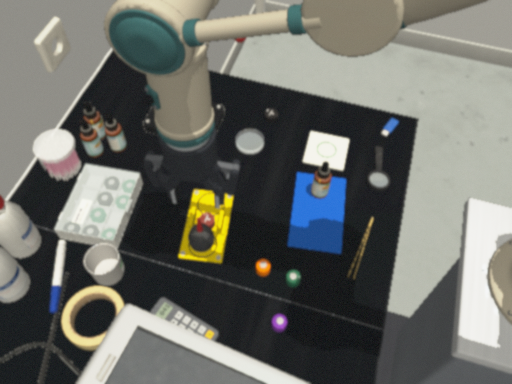

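The bottle stands upright on the mat at (321,185), and the gripper is above the blower. Next I lower a little and grip the nozzle.

```bash
python3 -m pendant '[{"dx":0.001,"dy":-0.001,"dz":0.003,"rx":0,"ry":0,"rz":0,"hand":0.06},{"dx":0,"dy":0,"dz":0,"rx":0,"ry":0,"rz":0,"hand":0.03},{"dx":0,"dy":0,"dz":0,"rx":0,"ry":0,"rz":0,"hand":0.005},{"dx":0,"dy":0,"dz":0,"rx":0,"ry":0,"rz":0,"hand":0.005},{"dx":0,"dy":0,"dz":0,"rx":0,"ry":0,"rz":0,"hand":0.005},{"dx":0,"dy":0,"dz":0,"rx":0,"ry":0,"rz":0,"hand":0.005},{"dx":0,"dy":0,"dz":0,"rx":0,"ry":0,"rz":0,"hand":0.005},{"dx":0,"dy":0,"dz":0,"rx":0,"ry":0,"rz":0,"hand":0.005},{"dx":0,"dy":0,"dz":0,"rx":0,"ry":0,"rz":0,"hand":0.005}]' 35 >/dev/null
python3 - <<'E'
from h import *
togo((.619,.1062,.072),100.1)
E
```

```text
t 11.15 pos [618.7 106.1  73.6] yaw 100.03 tilt 0.02 togo tool mm [0.  0.3 1.6] rz -0.07 w 9.5 F [-0.6  0.3  2. ] grip 34.1
```

```bash
python3 -m pendant '[{"dx":0,"dy":0,"dz":-0.01,"rx":0,"ry":0,"rz":0,"hand":0.005},{"dx":0,"dy":0,"dz":-0.02,"rx":0,"ry":0,"rz":0,"hand":0.005},{"dx":0,"dy":0,"dz":-0.02,"rx":0,"ry":0,"rz":0,"hand":0.005},{"dx":0,"dy":0,"dz":-0.01,"rx":0,"ry":0,"rz":0,"hand":0.005},{"dx":0,"dy":0,"dz":0,"rx":0,"ry":0,"rz":0,"hand":0.005}]' ; python3 -m pendant '[{"dx":-0.003,"dy":-0.01,"dz":0,"rx":0,"ry":0,"rz":0,"hand":0.005},{"dx":-0.006,"dy":-0.02,"dz":0,"rx":0,"ry":0,"rz":0,"hand":0.005},{"dx":-0.007,"dy":-0.0225,"dz":0,"rx":0,"ry":0,"rz":0,"hand":0.005},{"dx":-0.007,"dy":-0.0225,"dz":0,"rx":0,"ry":0,"rz":0,"hand":0.005},{"dx":-0.007,"dy":-0.0225,"dz":0,"rx":0,"ry":0,"rz":0,"hand":0.005},{"dx":-0.007,"dy":-0.0225,"dz":0,"rx":0,"ry":0,"rz":0,"hand":0.005},{"dx":-0.007,"dy":-0.0225,"dz":0,"rx":0,"ry":0,"rz":0,"hand":0.005},{"dx":-0.007,"dy":-0.0225,"dz":0,"rx":0,"ry":0,"rz":0,"hand":0.005},{"dx":-0.007,"dy":-0.022,"dz":0,"rx":0,"ry":0,"rz":0,"hand":0.005},{"dx":-0.006,"dy":-0.019,"dz":0,"rx":0,"ry":0,"rz":0,"hand":0.005},{"dx":0,"dy":0,"dz":0,"rx":0,"ry":0,"rz":0,"hand":0.005},{"dx":0,"dy":0,"dz":0,"rx":0,"ry":0,"rz":0,"hand":0.005}]'>/dev/null
python3 - <<'E'
from h import *
togo((.4266,.0069,.0706),100.1)
d=manip.get_image("side");cv2.imwrite("pics/s3.png",cv2.resize(d["frame"][100:300,230:430,::-1],None,fx=3,fy=3))
E
```

```text
clock: 11.57
position: [0.6205, 0.1063, 0.1363]
ee_rot: [0.002, 0.643, 0.766, 0.002]
contact_force: [0.4, 0.3, -0.1]
width: 0.0097
gripper_force: 34.1
t 12.57 pos [424.7   7.  132.4] yaw 99.96 tilt 0.13 togo tool mm [-0.5  2.  61.8] rz -0.14 w 9.9 F [ 1.1  0.  -0.7] grip 34.2
```

View pics/s3.png

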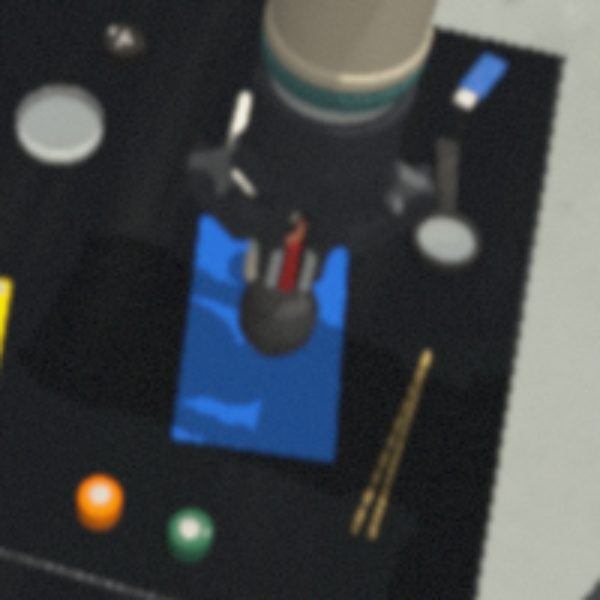

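The blower hangs straight in the gripper at crop (280,310), over the mat. Now I lower it.

```bash
python3 -m pendant '[{"dx":0,"dy":0.001,"dz":0.015,"rx":0,"ry":0,"rz":0,"hand":0.005},{"dx":0,"dy":0,"dz":0.02,"rx":0,"ry":0,"rz":0,"hand":0.005},{"dx":0,"dy":0,"dz":0.015,"rx":0,"ry":0,"rz":0,"hand":0.005},{"dx":0,"dy":0,"dz":0.006,"rx":0,"ry":0,"rz":0,"hand":0.005},{"dx":0,"dy":0,"dz":0,"rx":0,"ry":0,"rz":0,"hand":0.005},{"dx":0,"dy":0,"dz":0,"rx":0,"ry":0,"rz":0,"hand":0.005},{"dx":0,"dy":0,"dz":0,"rx":0,"ry":0,"rz":0,"hand":0.005}]';  python3 -m pendant '[{"dx":0,"dy":0,"dz":0.002,"rx":0,"ry":0,"rz":0,"hand":0.005},{"dx":0,"dy":0,"dz":0,"rx":0,"ry":0,"rz":0,"hand":0.005},{"dx":0,"dy":0,"dz":0,"rx":0,"ry":0,"rz":0,"hand":0.005}]'
```

```text
clock: 13.2
position: [0.4289, 0.0074, 0.0779]
ee_rot: [0.001, 0.642, 0.766, 0.0]
contact_force: [-0.4, -0.2, -1.0]
width: 0.0098
gripper_force: 34.2
clock: 13.45
position: [0.4282, 0.0073, 0.0757]
ee_rot: [0.0, 0.643, 0.766, 0.0]
contact_force: [0.1, 0.6, -0.4]
width: 0.0096
gripper_force: 34.2
```

```bash
python3 -m pendant '[{"dx":0,"dy":0,"dz":0.002,"rx":0,"ry":0,"rz":0,"hand":0.005},{"dx":0,"dy":0,"dz":0.002,"rx":0,"ry":0,"rz":0,"hand":0.005},{"dx":0,"dy":0,"dz":0,"rx":0,"ry":0,"rz":0,"hand":0.005},{"dx":0,"dy":0,"dz":0,"rx":0,"ry":0,"rz":0,"hand":0.005},{"dx":0,"dy":0,"dz":0,"rx":0,"ry":0,"rz":0,"hand":0.005}]';  python3 -m pendant '[{"dx":0,"dy":0,"dz":0.001,"rx":0,"ry":0,"rz":0,"hand":0.005},{"dx":0,"dy":0,"dz":0,"rx":0,"ry":0,"rz":0,"hand":0.005},{"dx":0,"dy":0,"dz":0,"rx":0,"ry":0,"rz":0,"hand":0.005}]'
```

```text
clock: 13.87
position: [0.4279, 0.0074, 0.0712]
ee_rot: [-0.0, 0.643, 0.766, -0.0]
contact_force: [0.1, 1.0, -0.3]
width: 0.0095
gripper_force: 34.2
clock: 14.12
position: [0.4281, 0.0073, 0.0705]
ee_rot: [0.0, 0.643, 0.766, 0.0]
contact_force: [-0.3, -0.4, 3.2]
width: 0.0097
gripper_force: 34.6
```

```bash
python3 -m pendant '[{"dx":0,"dy":0,"dz":0,"rx":0,"ry":0,"rz":0,"hand":0.02},{"dx":0,"dy":0,"dz":0,"rx":0,"ry":0,"rz":0,"hand":0.035},{"dx":0,"dy":0,"dz":0,"rx":0,"ry":0,"rz":0,"hand":0.035},{"dx":0,"dy":0,"dz":-0.01,"rx":0,"ry":0,"rz":0,"hand":0.035},{"dx":0,"dy":0,"dz":-0.03,"rx":0,"ry":0,"rz":0,"hand":0.035},{"dx":0,"dy":0,"dz":-0.03,"rx":0,"ry":0,"rz":0,"hand":0.035},{"dx":0,"dy":0,"dz":-0.03,"rx":0,"ry":0,"rz":0,"hand":0.035},{"dx":0,"dy":0,"dz":0,"rx":0,"ry":0,"rz":0,"hand":0.06}]' >/dev/null; python3 -m pendant '[{"dx":0,"dy":0,"dz":0,"rx":0,"ry":0,"rz":6.9,"hand":0.06},{"dx":0,"dy":0,"dz":0,"rx":0,"ry":0,"rz":6.9,"hand":0.06},{"dx":0,"dy":0,"dz":0,"rx":0,"ry":0,"rz":6.9,"hand":0.06},{"dx":0,"dy":0,"dz":0,"rx":0,"ry":0,"rz":6.9,"hand":0.06},{"dx":0,"dy":0,"dz":0,"rx":0,"ry":0,"rz":6.9,"hand":0.06},{"dx":0,"dy":0,"dz":0,"rx":0,"ry":0,"rz":6.9,"hand":0.06},{"dx":0,"dy":0,"dz":0,"rx":0,"ry":0,"rz":6.9,"hand":0.06},{"dx":0,"dy":0,"dz":0,"rx":0,"ry":0,"rz":6.9,"hand":0.06},{"dx":0,"dy":0,"dz":0,"rx":0,"ry":0,"rz":6.9,"hand":0.06},{"dx":0,"dy":0,"dz":0,"rx":0,"ry":0,"rz":6.9,"hand":0.06},{"dx":0,"dy":0,"dz":0,"rx":0,"ry":0,"rz":6.9,"hand":0.06},{"dx":0,"dy":0,"dz":0,"rx":0,"ry":0,"rz":6.9,"hand":0.06}]' >/dev/null; python3 -m pendant '[{"dx":0,"dy":0,"dz":0,"rx":0,"ry":0,"rz":6.9,"hand":0.06},{"dx":0,"dy":0,"dz":0,"rx":0,"ry":0,"rz":0,"hand":0.06}]' >/dev/null;python3 - <<'E'
from h import *
togo((.6267,.0625,.12),10.1)
d=manip.get_image("top");cv2.imwrite("pics/t4.png",cv2.resize(d["frame"][120:280,180:380,::-1],None,fx=3,fy=3))
E
```

```text
t 15.95 pos [427.5   7.4 169.6] yaw 10.22 tilt 0.06 togo tool mm [205.9 -18.8  49.4] rz 0.12 w 59.7 F [ 0.1  0.1 -0.8] grip 0.0
```

View pics/t4.png

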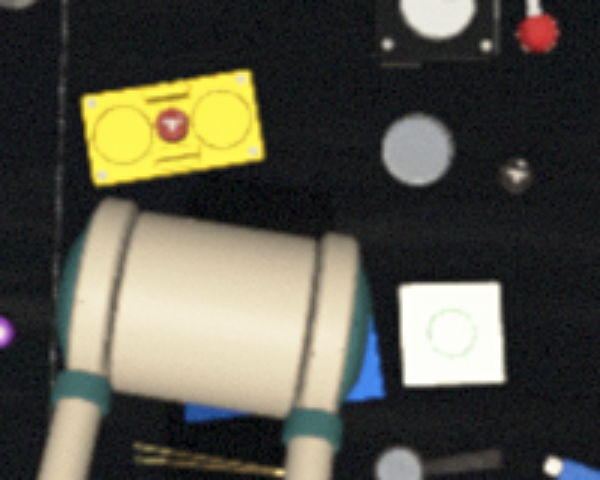

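The rack is now clear except for the red section at crop (172,125), with the rings at (122,134) and (221,119). The tile ring is at (451,333). I measure these again now that nothing hides them.

Run:
```python
from h import *
T=manip.get_image("top");S=manip.get_image("side")
print("rings",plane(T,[(220.7,164.5),(253.7,159.5)],.006))
for d,b,b2,z in((T,(205,140,262,180),(305,205,355,255),.02),(S,(185,185,235,260),(298,125,355,176),.016)):
    m=mask(d,(0,80,50),(12,255,255),b)|mask(d,(165,80,50),(180,255,255),b)
    c=big(m);(x,y),r=cv2.minEnclosingCircle(c);k,a=cen(m)
    print("red",k,a,(x,y),r,plane(d,(x,y),z),plane(d,k,z))
    print("rack",rect(d,mask(d,(20,120,90),(35,255,255),(170,135,280,270)),.006))
    m=mask(d,(40,12,120),(90,255,255),b2);m=cv2.erode(cv2.morphologyEx(m,cv2.MORPH_CLOSE,np.ones((3,3))),np.ones((1,1)))
    ys,xs=np.nonzero(m);print(len(xs),cv2.fitEllipse(np.c_[xs,ys].astype(np.float32)))
    print("tile",rect(d,mask(d,(0,0,110),(180,100,255),b2),.006), plane(d,cv2.fitEllipse(np.c_[xs,ys].astype(np.float32))[0],.006))
```

```text
rings [[0.61901118 0.10489069 0.006     ]
 [0.63362138 0.01789933 0.006     ]]
red [236.85294118 161.42647059] 68.0 (236.75, 161.25) 5.062214374542236 [[0.62523285 0.06176122 0.02      ]] [[0.62476615 0.06148256 0.02      ]]
rack (array([626.1,  62. ]), array([ 84.5, 154.3]), 100.1)
63 ((330.16265869140625, 230.57057189941406), (15.397570610046387, 15.67524242401123), 104.88475036621094)
tile (array([ 447.8, -182.8]), array([87.6, 89.5]), 90.8) [[ 0.4486344  -0.18253349  0.006     ]]
red [206.41666667 221.22222222] 144.0 (206.22413635253906, 220.7413787841797) 7.472801685333252 [[0.62782824 0.06191104 0.016     ]] [[0.62712214 0.06277892 0.016     ]]
rack (array([627.4,  62.9]), array([ 84.5, 156.3]), 100.3)
27 ((321.7193908691406, 149.19631958007812), (9.347081184387207, 12.632351875305176), 168.17652893066406)
tile (array([ 473. , -180.4]), array([41.7, 91.8]), 92.9) [[ 0.45847337 -0.18030848  0.006     ]]
```

```bash
python3 -m pendant '[{"dx":0.02,"dy":-0.0019,"dz":0,"rx":0,"ry":0,"rz":0,"hand":0.06},{"dx":0.021,"dy":-0.0019,"dz":0,"rx":0,"ry":0,"rz":0,"hand":0.06},{"dx":0.021,"dy":-0.0019,"dz":0,"rx":0,"ry":0,"rz":0,"hand":0.06},{"dx":0.021,"dy":-0.0019,"dz":0,"rx":0,"ry":0,"rz":0,"hand":0.06},{"dx":0.021,"dy":-0.0019,"dz":0.01,"rx":0,"ry":0,"rz":0,"hand":0.06},{"dx":0.021,"dy":-0.0019,"dz":0.01,"rx":0,"ry":0,"rz":0,"hand":0.06},{"dx":0.021,"dy":-0.0019,"dz":0.02,"rx":0,"ry":0,"rz":0,"hand":0.06},{"dx":0.021,"dy":-0.0019,"dz":0.02,"rx":0,"ry":0,"rz":0,"hand":0.06},{"dx":0.021,"dy":-0.0019,"dz":0.02,"rx":0,"ry":0,"rz":0,"hand":0.06},{"dx":0.018,"dy":-0.0019,"dz":0.02,"rx":0,"ry":0,"rz":0,"hand":0.06},{"dx":0,"dy":0,"dz":0,"rx":0,"ry":0,"rz":0,"hand":0.06},{"dx":0,"dy":0,"dz":0,"rx":0,"ry":0,"rz":0,"hand":0.06}]' >/dev/null
python3 - <<'E'
from h import *
togo((.6263,.0622,.01),10.1)
E
```

```text
t 17.10 pos [626.4  63.2  68.4] yaw 10.45 tilt 0.23 togo tool mm [-0.   1.  58.4] rz 0.35 w 59.8 F [-0.2  0.4  0.7] grip 0.0
```

```bash
python3 -m pendant '[{"dx":0,"dy":0.0005,"dz":0.02,"rx":0,"ry":0,"rz":0.3,"hand":0.06},{"dx":0,"dy":0,"dz":0.02,"rx":0,"ry":0,"rz":0,"hand":0.06},{"dx":0,"dy":0,"dz":0.012,"rx":0,"ry":0,"rz":0,"hand":0.06},{"dx":0,"dy":0,"dz":0.004,"rx":0,"ry":0,"rz":0,"hand":0.06},{"dx":0,"dy":0,"dz":0,"rx":0,"ry":0,"rz":0,"hand":0.06},{"dx":0,"dy":0,"dz":0,"rx":0,"ry":0,"rz":0,"hand":0.06},{"dx":0,"dy":0,"dz":0,"rx":0,"ry":0,"rz":0,"hand":0.06},{"dx":0,"dy":0,"dz":0,"rx":0,"ry":0,"rz":0,"hand":0.06}]' >/dev/null
python3 - <<'E'
from h import *
togo((.6263,.0622,.009),10.1)
E
```

```text
t 17.77 pos [628.   62.4  15.7] yaw 10.05 tilt 0.15 togo tool mm [-1.8 -0.1  6.7] rz -0.05 w 59.8 F [ 0.3 -1.1  0.8] grip 0.0
```

```bash
python3 -m pendant '[{"dx":-0.001,"dy":0,"dz":0.002,"rx":0,"ry":0,"rz":0,"hand":0.06},{"dx":0,"dy":0,"dz":0.002,"rx":0,"ry":0,"rz":0,"hand":0.06},{"dx":0,"dy":0,"dz":0,"rx":0,"ry":0,"rz":0,"hand":0.05},{"dx":0,"dy":0,"dz":0,"rx":0,"ry":0,"rz":0,"hand":0.04}]'; python3 -m pendant '[{"dx":0,"dy":0,"dz":0,"rx":0,"ry":0,"rz":0,"hand":0.02},{"dx":0,"dy":0,"dz":0,"rx":0,"ry":0,"rz":0,"hand":0.02},{"dx":0,"dy":0,"dz":0,"rx":0,"ry":0,"rz":0,"hand":0.02},{"dx":0,"dy":0,"dz":0,"rx":0,"ry":0,"rz":0,"hand":0.02},{"dx":0,"dy":0,"dz":0,"rx":0,"ry":0,"rz":0,"hand":0.02},{"dx":0,"dy":0,"dz":0,"rx":0,"ry":0,"rz":0,"hand":0.02}]' 40 >/dev/null
python3 - <<'E'
from h import *
togo((.6263,.0622,.009),10.1)
E
```

```text
clock: 18.1
position: [0.6261, 0.0624, 0.0102]
ee_rot: [0.0, 0.996, 0.088, -0.0]
contact_force: [-0.0, 0.9, 0.2]
width: 0.0407
gripper_force: 0.0
t 18.60 pos [626.5  62.4  10.5] yaw 10.04 tilt 0.04 togo tool mm [-0.2  0.1  1.5] rz -0.06 w 28.5 F [-0.2  0.2  1.6] grip 39.5
```

```bash
python3 -m pendant '[{"dx":0,"dy":0,"dz":-0.01,"rx":0,"ry":0,"rz":0,"hand":0.02},{"dx":0,"dy":0,"dz":-0.02,"rx":0,"ry":0,"rz":0,"hand":0.02},{"dx":0,"dy":0,"dz":-0.03,"rx":0,"ry":0,"rz":0,"hand":0.02},{"dx":0,"dy":0,"dz":-0.03,"rx":0,"ry":0,"rz":0,"hand":0.02},{"dx":0,"dy":0,"dz":-0.03,"rx":0,"ry":0,"rz":0,"hand":0.02},{"dx":0,"dy":0,"dz":0,"rx":0,"ry":0,"rz":0,"hand":0.02}]' ; python3 -m pendant '[{"dx":-0.01,"dy":0.01,"dz":0,"rx":0,"ry":0,"rz":0,"hand":0.02},{"dx":-0.019,"dy":0.018,"dz":0,"rx":0,"ry":0,"rz":0,"hand":0.02},{"dx":-0.019,"dy":0.018,"dz":0,"rx":0,"ry":0,"rz":0,"hand":0.02},{"dx":-0.019,"dy":0.018,"dz":0,"rx":0,"ry":0,"rz":0,"hand":0.02},{"dx":-0.019,"dy":0.018,"dz":0,"rx":0,"ry":0,"rz":0,"hand":0.02},{"dx":-0.019,"dy":0.018,"dz":0,"rx":0,"ry":0,"rz":0,"hand":0.02},{"dx":-0.019,"dy":0.018,"dz":0,"rx":0,"ry":0,"rz":0,"hand":0.02},{"dx":-0.019,"dy":0.018,"dz":0,"rx":0,"ry":0,"rz":0,"hand":0.02},{"dx":-0.019,"dy":0.018,"dz":0,"rx":0,"ry":0,"rz":0,"hand":0.02},{"dx":-0.019,"dy":0.018,"dz":0,"rx":0,"ry":0,"rz":0,"hand":0.02},{"dx":-0.019,"dy":0.018,"dz":0,"rx":0,"ry":0,"rz":0,"hand":0.02},{"dx":-0.018,"dy":0.019,"dz":0,"rx":0,"ry":0,"rz":0,"hand":0.02}]'>/dev/null;  python3 -m pendant '[{"dx":0,"dy":0,"dz":0,"rx":0,"ry":0,"rz":0,"hand":0.02},{"dx":0,"dy":0,"dz":0,"rx":0,"ry":0,"rz":0,"hand":0.02},{"dx":0,"dy":0,"dz":0,"rx":0,"ry":0,"rz":0,"hand":0.02}]' >/dev/null
python3 - <<'E'
from h import *
togo((.449,-.182,.0105),10.1)
E
```

```text
clock: 19.1
position: [0.6302, 0.0624, 0.1375]
ee_rot: [0.001, 0.996, 0.088, 0.006]
contact_force: [1.5, -0.6, 0.6]
width: 0.0282
gripper_force: 39.4
t 20.35 pos [ 447.2 -181.   129.7] yaw 9.98 tilt 0.10 togo tool mm [  1.7   1.4 119.2] rz -0.12 w 28.5 F [-0.2  0.2 -1. ] grip 39.5
```

```bash
python3 -m pendant '[{"dx":0,"dy":0.001,"dz":0.02,"rx":0,"ry":0,"rz":0,"hand":0.02},{"dx":0,"dy":0,"dz":0.02,"rx":0,"ry":0,"rz":0,"hand":0.02},{"dx":0,"dy":0,"dz":0.02,"rx":0,"ry":0,"rz":0,"hand":0.02},{"dx":0,"dy":0,"dz":0.02,"rx":0,"ry":0,"rz":0,"hand":0.02},{"dx":0,"dy":0,"dz":0.02,"rx":0,"ry":0,"rz":0,"hand":0.02},{"dx":0,"dy":0,"dz":0.01,"rx":0,"ry":0,"rz":0,"hand":0.02},{"dx":0,"dy":0,"dz":0.004,"rx":0,"ry":0,"rz":0,"hand":0.02},{"dx":0,"dy":0,"dz":0,"rx":0,"ry":0,"rz":0,"hand":0.02},{"dx":0,"dy":0,"dz":0,"rx":0,"ry":0,"rz":0,"hand":0.02},{"dx":0,"dy":0,"dz":0,"rx":0,"ry":0,"rz":0,"hand":0.02},{"dx":0,"dy":0,"dz":0,"rx":0,"ry":0,"rz":0,"hand":0.02}]'
python3 - <<'E'
from h import *
togo((.449,-.182,.0105),10.1)
E
```

```text
clock: 21.27
position: [0.4489, -0.1826, 0.0171]
ee_rot: [0.001, 0.996, 0.088, 0.001]
contact_force: [0.6, 0.7, 1.1]
width: 0.0281
gripper_force: 39.5
t 21.27 pos [ 448.9 -182.6   17.1] yaw 10.05 tilt 0.12 togo tool mm [ 0.2 -0.6  6.6] rz -0.05 w 28.1 F [0.6 0.7 1.1] grip 39.5
```

```bash
python3 -m pendant '[{"dx":0,"dy":0,"dz":0.003,"rx":0,"ry":0,"rz":0,"hand":0.02},{"dx":0,"dy":0,"dz":0.002,"rx":0,"ry":0,"rz":0,"hand":0.02},{"dx":0,"dy":0,"dz":0,"rx":0,"ry":0,"rz":0,"hand":0.02},{"dx":0,"dy":0,"dz":0,"rx":0,"ry":0,"rz":0,"hand":0.02},{"dx":0,"dy":0,"dz":0,"rx":0,"ry":0,"rz":0,"hand":0.02}]' ; python3 -m pendant '[{"dx":0,"dy":0,"dz":0.0005,"rx":0,"ry":0,"rz":0,"hand":0.02},{"dx":0,"dy":0,"dz":0,"rx":0,"ry":0,"rz":0,"hand":0.02},{"dx":0,"dy":0,"dz":0,"rx":0,"ry":0,"rz":0,"hand":0.02}]'
```

```text
clock: 21.68
position: [0.4481, -0.1825, 0.0113]
ee_rot: [0.0, 0.996, 0.087, -0.0]
contact_force: [0.1, -0.4, -0.9]
width: 0.0282
gripper_force: 39.5
clock: 21.93
position: [0.4482, -0.1825, 0.0108]
ee_rot: [0.0, 0.996, 0.087, -0.0]
contact_force: [-0.2, -0.2, -0.3]
width: 0.028
gripper_force: 39.5
```

```bash
python3 -m pendant '[{"dx":0,"dy":0,"dz":0.0006,"rx":0,"ry":0,"rz":0,"hand":0.02},{"dx":0,"dy":0,"dz":0,"rx":0,"ry":0,"rz":0,"hand":0.02},{"dx":0,"dy":0,"dz":0,"rx":0,"ry":0,"rz":0,"hand":0.02}]'; python3 -m pendant '[{"dx":0,"dy":0,"dz":0,"rx":0,"ry":0,"rz":0,"hand":0.035},{"dx":0,"dy":0,"dz":0,"rx":0,"ry":0,"rz":0,"hand":0.05},{"dx":0,"dy":0,"dz":0,"rx":0,"ry":0,"rz":0,"hand":0.05},{"dx":0,"dy":0,"dz":0,"rx":0,"ry":0,"rz":0,"hand":0.05},{"dx":0,"dy":0,"dz":-0.015,"rx":0,"ry":0,"rz":0,"hand":0.05},{"dx":0,"dy":0,"dz":-0.03,"rx":0,"ry":0,"rz":0,"hand":0.05},{"dx":0,"dy":0,"dz":-0.04,"rx":0,"ry":0,"rz":0,"hand":0.05},{"dx":0,"dy":0,"dz":-0.04,"rx":0,"ry":0,"rz":0,"hand":0.05},{"dx":0,"dy":0,"dz":-0.04,"rx":0,"ry":0,"rz":0,"hand":0.05},{"dx":0,"dy":0,"dz":0,"rx":0,"ry":0,"rz":0,"hand":0.05}]'
python3 - <<'E'
from h import *
togo((.442,.123,.17),10.1)
E
```

```text
clock: 22.18
position: [0.4483, -0.1825, 0.0104]
ee_rot: [0.0, 0.996, 0.087, 0.0]
contact_force: [-1.1, 0.1, 2.6]
width: 0.0281
gripper_force: 39.8
clock: 23.02
position: [0.4527, -0.1849, 0.1829]
ee_rot: [0.005, 0.996, 0.088, 0.006]
contact_force: [1.8, -0.5, 0.6]
width: 0.0501
gripper_force: 0.0
t 23.02 pos [ 452.7 -184.9  182.9] yaw 10.05 tilt 0.91 togo tool mm [  43.1 -305.2   10.2] rz -0.05 w 50.1 F [ 1.8 -0.5  0.6] grip 0.0
```

```bash
python3 -m pendant '[{"dx":0.002,"dy":-0.015,"dz":0,"rx":0,"ry":0,"rz":0,"hand":0.05},{"dx":0.0045,"dy":-0.029,"dz":0,"rx":0,"ry":0,"rz":0,"hand":0.05},{"dx":0.0045,"dy":-0.029,"dz":0,"rx":0,"ry":0,"rz":0,"hand":0.05},{"dx":0.0045,"dy":-0.029,"dz":0,"rx":0,"ry":0,"rz":0,"hand":0.05},{"dx":0.0045,"dy":-0.029,"dz":0,"rx":0,"ry":0,"rz":0,"hand":0.05},{"dx":0.0045,"dy":-0.029,"dz":0,"rx":0,"ry":0,"rz":0,"hand":0.05},{"dx":0.0045,"dy":-0.029,"dz":0,"rx":0,"ry":0,"rz":0,"hand":0.05},{"dx":0.0045,"dy":-0.029,"dz":0,"rx":0,"ry":0,"rz":0,"hand":0.05},{"dx":0.0045,"dy":-0.029,"dz":0,"rx":0,"ry":0,"rz":0,"hand":0.05},{"dx":0.0045,"dy":-0.029,"dz":0,"rx":0,"ry":0,"rz":0,"hand":0.05},{"dx":0.0045,"dy":-0.026,"dz":0,"rx":0,"ry":0,"rz":0,"hand":0.05},{"dx":0,"dy":0,"dz":0,"rx":0,"ry":0,"rz":0,"hand":0.05}]' >/dev/null; python3 -m pendant '[{"dx":0,"dy":0,"dz":0.03,"rx":0,"ry":0,"rz":0,"hand":0.05},{"dx":0,"dy":0,"dz":0.03,"rx":0,"ry":0,"rz":0,"hand":0.05},{"dx":0,"dy":0,"dz":0.03,"rx":0,"ry":0,"rz":0,"hand":0.05},{"dx":0,"dy":0,"dz":0.02,"rx":0,"ry":0,"rz":0,"hand":0.05},{"dx":0,"dy":0,"dz":0,"rx":0,"ry":0,"rz":0,"hand":0.05},{"dx":0,"dy":0,"dz":0,"rx":0,"ry":0,"rz":0,"hand":0.05},{"dx":0,"dy":0,"dz":0,"rx":0,"ry":0,"rz":0,"hand":0.05},{"dx":0,"dy":0,"dz":0,"rx":0,"ry":0,"rz":0,"hand":0.05}]' > /dev/null
python3 - <<'E'
from h import *
togo((.442,.123,.006),10.1)
for n in("top","side"):
    d=manip.get_image(n);cv2.imwrite(f"pics/{n}5.png",d["frame"][:,:,::-1])
E
```

```text
t 24.68 pos [443.3 123.1  66.6] yaw 10.02 tilt 0.19 togo tool mm [-1.5 -0.1 60.6] rz -0.08 w 50.4 F [ 1.1 -0.2  0.1] grip 0.0
```

View pics/side5.png

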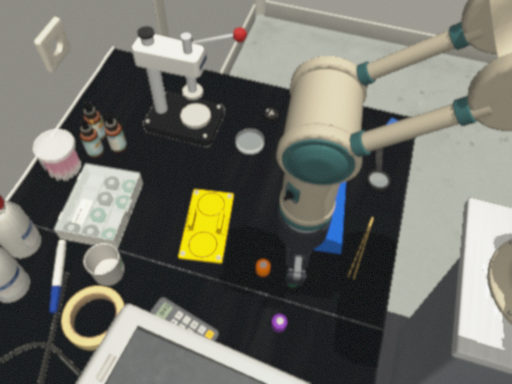

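Run:
```python
from h import *
T=manip.get_image("top");S=manip.get_image("side")
for d,b in((T,(205,225,220,240)),(S,(282,266,305,290))):
    c,a=cen(mask(d,(40,60,30),(95,255,255),b));print("green",c,a,plane(d,c,.012))
```

```text
green [213.55737705 232.45901639] 122.0 [[0.43955414 0.11789708 0.012     ]]
green [291.11111111 285.        ] 36.0 [[0.44221409 0.13632893 0.012     ]]
```

The rack is empty, and the gripper hangs over the green section at (296,272) with a clear gap to the orange one at (262,267). I descend and grip.

```bash
python3 -m pendant '[{"dx":-0.0005,"dy":0,"dz":0.02,"rx":0,"ry":0,"rz":0,"hand":0.05},{"dx":0,"dy":0,"dz":0.02,"rx":0,"ry":0,"rz":0,"hand":0.05},{"dx":0,"dy":0,"dz":0.012,"rx":0,"ry":0,"rz":0,"hand":0.05},{"dx":0,"dy":0,"dz":0.005,"rx":0,"ry":0,"rz":0,"hand":0.05},{"dx":0,"dy":0,"dz":0,"rx":0,"ry":0,"rz":0,"hand":0.05},{"dx":0,"dy":0,"dz":0,"rx":0,"ry":0,"rz":0,"hand":0.05},{"dx":0,"dy":0,"dz":0,"rx":0,"ry":0,"rz":0,"hand":0.05},{"dx":0,"dy":0,"dz":0,"rx":0,"ry":0,"rz":0,"hand":0.05}]'
python3 - <<'E'
from h import *
togo((.442,.123,.006),10.1)
E
```

```text
clock: 25.55
position: [0.4422, 0.1232, 0.0091]
ee_rot: [0.0, 0.996, 0.087, 0.001]
contact_force: [0.4, -0.5, -0.6]
width: 0.0499
gripper_force: 0.0
t 25.55 pos [442.2 123.2   9.1] yaw 10.04 tilt 0.12 togo tool mm [-0.2  0.1  3.1] rz -0.06 w 49.9 F [ 0.4 -0.5 -0.6] grip 0.0
```

```bash
python3 -m pendant '[{"dx":0,"dy":0,"dz":0.001,"rx":0,"ry":0,"rz":0,"hand":0.04},{"dx":0,"dy":0,"dz":0,"rx":0,"ry":0,"rz":0,"hand":0.015},{"dx":0,"dy":0,"dz":0,"rx":0,"ry":0,"rz":0,"hand":0.015},{"dx":0,"dy":0,"dz":0,"rx":0,"ry":0,"rz":0,"hand":0.015},{"dx":0,"dy":0,"dz":0,"rx":0,"ry":0,"rz":0,"hand":0.015},{"dx":0,"dy":0,"dz":0,"rx":0,"ry":0,"rz":0,"hand":0.015},{"dx":0,"dy":0,"dz":0,"rx":0,"ry":0,"rz":0,"hand":0.015},{"dx":0,"dy":0,"dz":0,"rx":0,"ry":0,"rz":0,"hand":0.015}]' 40
python3 - <<'E'
from h import *
togo((.6263,.0622,.1),10.1)
E
```

```text
clock: 26.22
position: [0.4416, 0.1231, 0.0077]
ee_rot: [0.0, 0.996, 0.087, 0.0]
contact_force: [-0.5, 0.2, 6.1]
width: 0.0232
gripper_force: 39.0
t 26.22 pos [441.6 123.1   7.7] yaw 10.03 tilt 0.05 togo tool mm [171.3  92.1 -92.1] rz -0.07 w 23.2 F [-0.5  0.2  6.1] grip 39.0
```

```bash
python3 -m pendant '[{"dx":0,"dy":0,"dz":-0.01,"rx":0,"ry":0,"rz":0,"hand":0.015},{"dx":0,"dy":0,"dz":-0.025,"rx":0,"ry":0,"rz":0,"hand":0.015},{"dx":0,"dy":0,"dz":-0.03,"rx":0,"ry":0,"rz":0,"hand":0.015},{"dx":0,"dy":0,"dz":-0.025,"rx":0,"ry":0,"rz":0,"hand":0.015},{"dx":0,"dy":0,"dz":0,"rx":0,"ry":0,"rz":0,"hand":0.015}]' ; python3 -m pendant '[{"dx":0.01,"dy":0.005,"dz":0,"rx":0,"ry":0,"rz":0,"hand":0.015},{"dx":0.019,"dy":0.0102,"dz":0,"rx":0,"ry":0,"rz":0,"hand":0.015},{"dx":0.019,"dy":0.0102,"dz":0,"rx":0,"ry":0,"rz":0,"hand":0.015},{"dx":0.019,"dy":0.0102,"dz":0,"rx":0,"ry":0,"rz":0,"hand":0.015},{"dx":0.019,"dy":0.0102,"dz":0,"rx":0,"ry":0,"rz":0,"hand":0.015},{"dx":0.019,"dy":0.0102,"dz":0,"rx":0,"ry":0,"rz":0,"hand":0.015},{"dx":0.019,"dy":0.0102,"dz":0,"rx":0,"ry":0,"rz":0,"hand":0.015},{"dx":0.019,"dy":0.0102,"dz":0,"rx":0,"ry":0,"rz":0,"hand":0.015},{"dx":0.019,"dy":0.0102,"dz":0,"rx":0,"ry":0,"rz":0,"hand":0.015},{"dx":0.0095,"dy":0.0055,"dz":0,"rx":0,"ry":0,"rz":0,"hand":0.015},{"dx":0,"dy":0,"dz":0,"rx":0,"ry":0,"rz":0,"hand":0.015},{"dx":0,"dy":0,"dz":0,"rx":0,"ry":0,"rz":0,"hand":0.015}]'
python3 - <<'E'
from h import *
togo((.6265,.0623,.0137),10.1)
for n in("top","side"):
    d=manip.get_image(n);cv2.imwrite(f"pics/{n}6.png",d["frame"][:,:,::-1])
E
```

```text
clock: 26.63
position: [0.4448, 0.1236, 0.1015]
ee_rot: [-0.0, 0.996, 0.088, 0.005]
contact_force: [0.2, 0.5, -0.4]
width: 0.0231
gripper_force: 39.3
clock: 27.63
position: [0.6253, 0.0621, 0.0955]
ee_rot: [-0.0, 0.996, 0.087, -0.002]
contact_force: [-0.6, 1.3, 0.2]
width: 0.0231
gripper_force: 39.3
t 27.63 pos [625.3  62.1  95.5] yaw 10.00 tilt 0.21 togo tool mm [ 1.6  0.1 81.8] rz -0.1 w 23.1 F [-0.6  1.3  0.2] grip 39.3
```

View pics/side6.png

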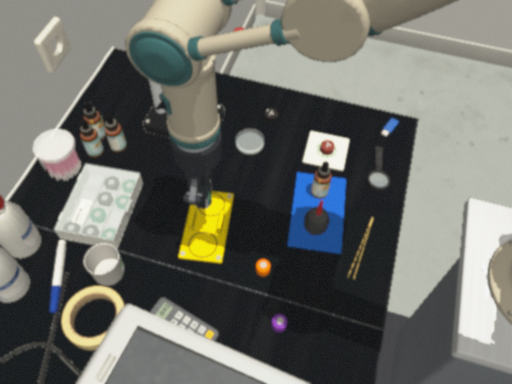

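The red section lies on the tile at (327,147). The bottle (321,182) and blower (317,217) stand on the mat, and the green section is held over the rack. Now I lower it.

```bash
python3 -m pendant '[{"dx":0,"dy":0,"dz":0.02,"rx":0,"ry":0,"rz":0,"hand":0.015},{"dx":0,"dy":0,"dz":0.02,"rx":0,"ry":0,"rz":0,"hand":0.015},{"dx":0,"dy":0,"dz":0.02,"rx":0,"ry":0,"rz":0,"hand":0.015},{"dx":0,"dy":0,"dz":0.01,"rx":0,"ry":0,"rz":0,"hand":0.015},{"dx":0,"dy":0,"dz":0.006,"rx":0,"ry":0,"rz":0,"hand":0.015},{"dx":0,"dy":0,"dz":0.002,"rx":0,"ry":0,"rz":0,"hand":0.015},{"dx":0,"dy":0,"dz":0,"rx":0,"ry":0,"rz":0,"hand":0.015},{"dx":0,"dy":0,"dz":0,"rx":0,"ry":0,"rz":0,"hand":0.015},{"dx":0,"dy":0,"dz":0,"rx":0,"ry":0,"rz":0,"hand":0.015},{"dx":0,"dy":0,"dz":0,"rx":0,"ry":0,"rz":0,"hand":0.015}]'
python3 - <<'E'
from h import *
togo((.6265,.0623,.0137),10.1)
T=manip.get_image("top");S=manip.get_image("side")
for d,b in((T,(315,215,345,245)),(S,(310,135,342,160))):
    m=mask(d,(0,90,60),(12,255,255),b)|mask(d,(165,90,60),(180,255,255),b)
    k,a=cen(m);print("red",k,a,plane(d,k,.02 if d is T else .016))
E
```

```text
clock: 28.57
position: [0.627, 0.0623, 0.0202]
ee_rot: [0.0, 0.996, 0.087, 0.001]
contact_force: [-0.5, 0.1, -1.1]
width: 0.0231
gripper_force: 39.3
t 28.57 pos [627.   62.3  20.2] yaw 10.04 tilt 0.11 togo tool mm [-0.4 -0.1  6.5] rz -0.06 w 23.1 F [-0.5  0.1 -1.1] grip 39.3
red [330.16666667 230.45833333] 72.0 [[ 0.44820044 -0.18021616  0.02      ]]
red [326.76470588 147.45378151] 119.0 [[ 0.44891739 -0.18002702  0.016     ]]
```

```bash
python3 -m pendant '[{"dx":0,"dy":0,"dz":0.003,"rx":0,"ry":0,"rz":0,"hand":0.015},{"dx":0,"dy":0,"dz":0.002,"rx":0,"ry":0,"rz":0,"hand":0.015},{"dx":0,"dy":0,"dz":0,"rx":0,"ry":0,"rz":0,"hand":0.015},{"dx":0,"dy":0,"dz":0,"rx":0,"ry":0,"rz":0,"hand":0.015},{"dx":0,"dy":0,"dz":0,"rx":0,"ry":0,"rz":0,"hand":0.015}]' ; python3 -m pendant '[{"dx":0,"dy":0,"dz":0.001,"rx":0,"ry":0,"rz":0,"hand":0.015},{"dx":0,"dy":0,"dz":0,"rx":0,"ry":0,"rz":0,"hand":0.015},{"dx":0,"dy":0,"dz":0,"rx":0,"ry":0,"rz":0,"hand":0.015}]'
```

```text
clock: 29.08
position: [0.6261, 0.0623, 0.014]
ee_rot: [0.0, 0.996, 0.087, -0.0]
contact_force: [0.4, -0.2, -0.5]
width: 0.0231
gripper_force: 39.4
clock: 29.33
position: [0.6263, 0.0622, 0.0138]
ee_rot: [0.0, 0.996, 0.087, 0.0]
contact_force: [-1.9, 0.3, 4.7]
width: 0.0229
gripper_force: 39.7
```

```bash
python3 -m pendant '[{"dx":0,"dy":0,"dz":0,"rx":0,"ry":0,"rz":0,"hand":0.03},{"dx":0,"dy":0,"dz":0,"rx":0,"ry":0,"rz":0,"hand":0.05},{"dx":0,"dy":0,"dz":0,"rx":0,"ry":0,"rz":0,"hand":0.05},{"dx":0,"dy":0,"dz":0,"rx":0,"ry":0,"rz":0,"hand":0.05},{"dx":0,"dy":0,"dz":-0.015,"rx":0,"ry":0,"rz":0,"hand":0.05},{"dx":0,"dy":0,"dz":-0.03,"rx":0,"ry":0,"rz":0,"hand":0.05},{"dx":0,"dy":0,"dz":-0.04,"rx":0,"ry":0,"rz":0,"hand":0.05},{"dx":0,"dy":0,"dz":-0.04,"rx":0,"ry":0,"rz":0,"hand":0.07},{"dx":0,"dy":0,"dz":-0.02,"rx":0,"ry":0,"rz":0,"hand":0.07},{"dx":0,"dy":0,"dz":0,"rx":0,"ry":0,"rz":-6.9,"hand":0.07}]'; python3 -m pendant '[{"dx":0,"dy":0,"dz":0,"rx":0,"ry":0,"rz":-6.9,"hand":0.07},{"dx":0,"dy":0,"dz":0,"rx":0,"ry":0,"rz":-6.9,"hand":0.07},{"dx":0,"dy":0,"dz":0,"rx":0,"ry":0,"rz":-6.9,"hand":0.07},{"dx":0,"dy":0,"dz":0,"rx":0,"ry":0,"rz":-6.9,"hand":0.07},{"dx":0,"dy":0,"dz":0,"rx":0,"ry":0,"rz":-6.9,"hand":0.07},{"dx":0,"dy":0,"dz":0,"rx":0,"ry":0,"rz":-6.9,"hand":0.07},{"dx":0,"dy":0,"dz":0,"rx":0,"ry":0,"rz":-6.9,"hand":0.07},{"dx":0,"dy":0,"dz":0,"rx":0,"ry":0,"rz":-6.9,"hand":0.07},{"dx":0,"dy":0,"dz":0,"rx":0,"ry":0,"rz":-6.9,"hand":0.07},{"dx":0,"dy":0,"dz":0,"rx":0,"ry":0,"rz":-6.9,"hand":0.07},{"dx":0,"dy":0,"dz":0,"rx":0,"ry":0,"rz":-6.9,"hand":0.07},{"dx":0,"dy":0,"dz":0,"rx":0,"ry":0,"rz":-6.9,"hand":0.07}]'
python3 - <<'E'
from h import *
togo((.4399,-.077,.0394),100.1)
T=manip.get_image("top");S=manip.get_image("side")
for d,b in((T,(225,145,250,175)),(S,(195,195,225,245))):
    k,a=cen(mask(d,(40,80,20),(95,255,255),b));print("green",k,a,plane(d,k,.024 if d is T else .016))
E
```

```text
clock: 30.17
position: [0.63, 0.0623, 0.1646]
ee_rot: [0.001, 0.989, 0.148, 0.006]
contact_force: [0.7, -1.0, 0.8]
width: 0.0699
gripper_force: 0.0
clock: 31.17
position: [0.6261, 0.0623, 0.1579]
ee_rot: [-0.0, 0.642, 0.766, -0.0]
contact_force: [0.7, 0.7, 0.2]
width: 0.07
gripper_force: 0.0
t 31.17 pos [626.1  62.3 157.9] yaw 100.08 tilt 0.02 togo tool mm [-104.5 -207.7  118.6] rz -0.02 w 70.0 F [0.7 0.7 0.2] grip 0.0
green [242.63380282 168.14084507] 71.0 [[0.60630013 0.04585263 0.024     ]]
green [206.46835443 222.88607595] 79.0 [[0.6257854 0.0661245 0.016    ]]
```

```bash
python3 -m pendant '[{"dx":-0.0105,"dy":-0.0208,"dz":0,"rx":0,"ry":0,"rz":0,"hand":0.07},{"dx":-0.0105,"dy":-0.0208,"dz":0,"rx":0,"ry":0,"rz":0,"hand":0.07},{"dx":-0.0105,"dy":-0.0208,"dz":0,"rx":0,"ry":0,"rz":0,"hand":0.07},{"dx":-0.0105,"dy":-0.0208,"dz":0,"rx":0,"ry":0,"rz":0,"hand":0.07},{"dx":-0.0105,"dy":-0.0208,"dz":0,"rx":0,"ry":0,"rz":0,"hand":0.07},{"dx":-0.0105,"dy":-0.0208,"dz":0,"rx":0,"ry":0,"rz":0,"hand":0.07},{"dx":-0.0105,"dy":-0.0208,"dz":0,"rx":0,"ry":0,"rz":0,"hand":0.07},{"dx":-0.0105,"dy":-0.0208,"dz":0,"rx":0,"ry":0,"rz":0,"hand":0.07},{"dx":-0.0105,"dy":-0.0208,"dz":0,"rx":0,"ry":0,"rz":0,"hand":0.07},{"dx":-0.0105,"dy":-0.0208,"dz":0,"rx":0,"ry":0,"rz":0,"hand":0.07},{"dx":0,"dy":0,"dz":0,"rx":0,"ry":0,"rz":0,"hand":0.07},{"dx":0,"dy":0,"dz":0,"rx":0,"ry":0,"rz":0,"hand":0.07}]' >/dev/null
python3 - <<'E'
from h import *
togo((.4399,-.077,.0394),100.1)
T=manip.get_image("top");S=manip.get_image("side")
for d,b in((T,(225,145,250,175)),(S,(195,195,225,245))):
    k,a=cen(mask(d,(40,80,20),(95,255,255),b));print("green",k,a,plane(d,k,.022 if d is T else .016))
E
```

```text
t 32.27 pos [438.5 -76.8 158.4] yaw 99.48 tilt 0.04 togo tool mm [ -0.4   1.3 119. ] rz -0.62 w 69.8 F [ 0.6  1.1 -0. ] grip 0.0
green [237.0625 161.8125] 16.0 [[0.62330674 0.06078689 0.022     ]]
green [206.73529412 223.48529412] 68.0 [[0.62486126 0.0671843  0.016     ]]
```

```bash
python3 -m pendant '[{"dx":0,"dy":0.001,"dz":0.02,"rx":0,"ry":0,"rz":-0.5,"hand":0.07},{"dx":0,"dy":0,"dz":0.02,"rx":0,"ry":0,"rz":0,"hand":0.07},{"dx":0,"dy":0,"dz":0.02,"rx":0,"ry":0,"rz":0,"hand":0.07},{"dx":0,"dy":0,"dz":0.02,"rx":0,"ry":0,"rz":0,"hand":0.07},{"dx":0,"dy":0,"dz":0.02,"rx":0,"ry":0,"rz":0,"hand":0.07},{"dx":0,"dy":0,"dz":0.014,"rx":0,"ry":0,"rz":0,"hand":0.07},{"dx":0,"dy":0,"dz":0,"rx":0,"ry":0,"rz":0,"hand":0.07},{"dx":0,"dy":0,"dz":0,"rx":0,"ry":0,"rz":0,"hand":0.07},{"dx":0,"dy":0,"dz":0,"rx":0,"ry":0,"rz":0,"hand":0.07},{"dx":0,"dy":0,"dz":0,"rx":0,"ry":0,"rz":0,"hand":0.07}]' >/dev/null
python3 - <<'E'
from h import *
togo((.4399,-.077,.0394),100.1)
d=manip.get_image("side");a=d["frame"][180:270,165:255,::-1]
t=manip.get_image("top");b=t["frame"][135:195,200:280,::-1]
cv2.imwrite("pics/g7.png",np.hstack([cv2.resize(a,(400,400)),cv2.resize(b,(400,400))]))
E
```

```text
t 33.20 pos [441.3 -76.4  45.2] yaw 100.24 tilt 0.14 togo tool mm [-0.4 -1.5  5.7] rz 0.14 w 70.4 F [ 0.1  0.5 -0.5] grip 0.0
```

View pics/g7.png

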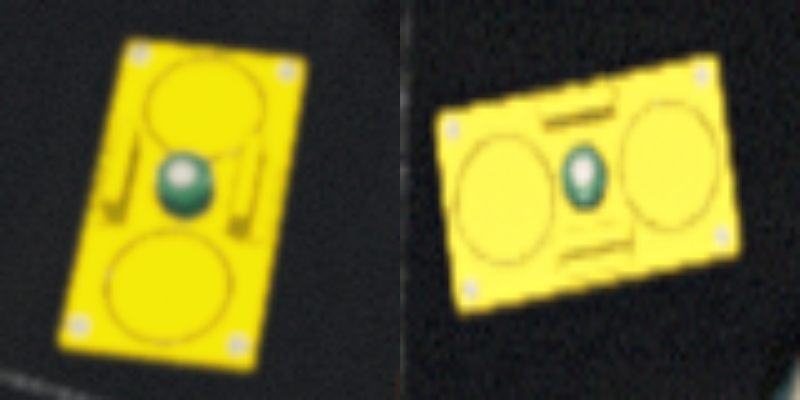

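The green section lies flat at the rack middle, at left crop (185,183) and right crop (583,177). The cheeks and both rings are clear. Now I grip the bottle.

```bash
python3 -m pendant '[{"dx":0,"dy":-0.001,"dz":0.004,"rx":0,"ry":0,"rz":0,"hand":0.07},{"dx":0,"dy":0,"dz":0,"rx":0,"ry":0,"rz":0,"hand":0.07},{"dx":0,"dy":0,"dz":0,"rx":0,"ry":0,"rz":0,"hand":0.05},{"dx":0,"dy":0,"dz":0,"rx":0,"ry":0,"rz":0,"hand":0.025},{"dx":0,"dy":0,"dz":0,"rx":0,"ry":0,"rz":0,"hand":0.025},{"dx":0,"dy":0,"dz":0,"rx":0,"ry":0,"rz":0,"hand":0.025},{"dx":0,"dy":0,"dz":0,"rx":0,"ry":0,"rz":0,"hand":0.025},{"dx":0,"dy":0,"dz":0,"rx":0,"ry":0,"rz":0,"hand":0.025},{"dx":0,"dy":0,"dz":0,"rx":0,"ry":0,"rz":0,"hand":0.025}]' 40 >/dev/null
python3 - <<'E'
from h import *
togo((.4399,-.077,.0394),100.1)
E
python3 -m pendant '[{"dx":0,"dy":0,"dz":-0.01,"rx":0,"ry":0,"rz":0,"hand":0.025},{"dx":0,"dy":0,"dz":-0.02,"rx":0,"ry":0,"rz":0,"hand":0.025},{"dx":0,"dy":0,"dz":-0.03,"rx":0,"ry":0,"rz":0,"hand":0.025},{"dx":0,"dy":0,"dz":-0.03,"rx":0,"ry":0,"rz":0,"hand":0.025},{"dx":0,"dy":0,"dz":-0.02,"rx":0,"ry":0,"rz":0,"hand":0.025},{"dx":0,"dy":0,"dz":-0.01,"rx":0,"ry":0,"rz":0,"hand":0.025},{"dx":0,"dy":0,"dz":0,"rx":0,"ry":0,"rz":0,"hand":0.025},{"dx":0,"dy":0,"dz":0,"rx":0,"ry":0,"rz":0,"hand":0.025}]'
python3 - <<'E'
from h import *
togo((.6347,.0174,.0425),100.1)
E
```

```text
t 34.05 pos [438.9 -76.5  40.4] yaw 100.24 tilt 0.02 togo tool mm [-0.7  0.9  1. ] rz 0.14 w 31.0 F [-1.3 -0.1  6.2] grip 39.5
clock: 34.72
position: [0.4391, -0.0763, 0.1601]
ee_rot: [0.0, 0.641, 0.767, 0.0]
contact_force: [-0.8, 0.6, -0.5]
width: 0.0311
gripper_force: 39.9
t 34.72 pos [439.1 -76.3 160.1] yaw 100.24 tilt 0.05 togo tool mm [ 57.5 209.1 117.7] rz 0.14 w 31.1 F [-0.8  0.6 -0.5] grip 39.9
```

```bash
python3 -m pendant '[{"dx":0.003,"dy":0.011,"dz":0,"rx":0,"ry":0,"rz":0.1,"hand":0.025},{"dx":0.006,"dy":0.022,"dz":0,"rx":0,"ry":0,"rz":0,"hand":0.025},{"dx":0.006,"dy":0.022,"dz":0,"rx":0,"ry":0,"rz":0,"hand":0.025},{"dx":0.006,"dy":0.022,"dz":0,"rx":0,"ry":0,"rz":0,"hand":0.025},{"dx":0.006,"dy":0.022,"dz":0,"rx":0,"ry":0,"rz":0,"hand":0.025},{"dx":0.006,"dy":0.022,"dz":0,"rx":0,"ry":0,"rz":0,"hand":0.025},{"dx":0.006,"dy":0.022,"dz":0,"rx":0,"ry":0,"rz":0,"hand":0.025},{"dx":0.006,"dy":0.022,"dz":0,"rx":0,"ry":0,"rz":0,"hand":0.025},{"dx":0.006,"dy":0.022,"dz":0,"rx":0,"ry":0,"rz":0,"hand":0.025},{"dx":0.007,"dy":0.022,"dz":0,"rx":0,"ry":0,"rz":0,"hand":0.025},{"dx":0,"dy":0,"dz":0,"rx":0,"ry":0,"rz":0,"hand":0.025},{"dx":0,"dy":0,"dz":0,"rx":0,"ry":0,"rz":0,"hand":0.025}]'>/dev/null; python3 -m pendant '[{"dx":0,"dy":0,"dz":0.03,"rx":0,"ry":0,"rz":0,"hand":0.025},{"dx":0,"dy":0,"dz":0.03,"rx":0,"ry":0,"rz":0,"hand":0.025},{"dx":0,"dy":0,"dz":0.02,"rx":0,"ry":0,"rz":0,"hand":0.025},{"dx":0,"dy":0,"dz":0.01,"rx":0,"ry":0,"rz":0,"hand":0.025},{"dx":0,"dy":0,"dz":0,"rx":0,"ry":0,"rz":0,"hand":0.025},{"dx":0,"dy":0,"dz":0,"rx":0,"ry":0,"rz":0,"hand":0.025},{"dx":0,"dy":0,"dz":0,"rx":0,"ry":0,"rz":0,"hand":0.025},{"dx":0,"dy":0,"dz":0,"rx":0,"ry":0,"rz":0,"hand":0.025}]'
python3 - <<'E'
from h import *
togo((.6346,.0181,.0434),100.1)
E
```

```text
clock: 36.38
position: [0.6358, 0.0173, 0.0719]
ee_rot: [0.001, 0.642, 0.767, 0.001]
contact_force: [0.1, 0.3, -0.5]
width: 0.0308
gripper_force: 39.9
t 36.38 pos [635.8  17.3  71.9] yaw 100.13 tilt 0.19 togo tool mm [ 1.  -1.1 28.5] rz 0.03 w 30.8 F [ 0.1  0.3 -0.5] grip 39.9
```

```bash
python3 -m pendant '[{"dx":0.001,"dy":0,"dz":0.012,"rx":0,"ry":0,"rz":0,"hand":0.025},{"dx":0,"dy":0,"dz":0.009,"rx":0,"ry":0,"rz":0,"hand":0.025},{"dx":0,"dy":0,"dz":0.002,"rx":0,"ry":0,"rz":0,"hand":0.025},{"dx":0,"dy":0,"dz":0,"rx":0,"ry":0,"rz":0,"hand":0.025},{"dx":0,"dy":0,"dz":0,"rx":0,"ry":0,"rz":0,"hand":0.025},{"dx":0,"dy":0,"dz":0,"rx":0,"ry":0,"rz":0,"hand":0.025},{"dx":0,"dy":0,"dz":0,"rx":0,"ry":0,"rz":0,"hand":0.025}]'
python3 - <<'E'
from h import *
togo((.6346,.0181,.0434),100.1)
E
```

```text
clock: 36.97
position: [0.6348, 0.0184, 0.0477]
ee_rot: [0.0, 0.642, 0.767, 0.0]
contact_force: [1.2, -0.3, -0.7]
width: 0.0309
gripper_force: 39.9
t 36.97 pos [634.8  18.4  47.7] yaw 100.13 tilt 0.06 togo tool mm [-0.2 -0.3  4.3] rz 0.03 w 30.9 F [ 1.2 -0.3 -0.7] grip 39.9
```

```bash
python3 -m pendant '[{"dx":0,"dy":0,"dz":0.002,"rx":0,"ry":0,"rz":0,"hand":0.025},{"dx":0,"dy":0,"dz":0.001,"rx":0,"ry":0,"rz":0,"hand":0.025},{"dx":0,"dy":0,"dz":0,"rx":0,"ry":0,"rz":0,"hand":0.025},{"dx":0,"dy":0,"dz":0,"rx":0,"ry":0,"rz":0,"hand":0.025},{"dx":0,"dy":0,"dz":0,"rx":0,"ry":0,"rz":0,"hand":0.025}]'; python3 -m pendant '[{"dx":0,"dy":0,"dz":0.001,"rx":0,"ry":0,"rz":0,"hand":0.025},{"dx":0,"dy":0,"dz":0,"rx":0,"ry":0,"rz":0,"hand":0.025},{"dx":0,"dy":0,"dz":0,"rx":0,"ry":0,"rz":0,"hand":0.025}]'
```

```text
clock: 37.38
position: [0.6344, 0.0185, 0.0442]
ee_rot: [0.0, 0.642, 0.767, -0.0]
contact_force: [0.1, -0.5, -1.4]
width: 0.0312
gripper_force: 39.9
clock: 37.63
position: [0.6346, 0.0184, 0.0436]
ee_rot: [0.0, 0.642, 0.767, 0.0]
contact_force: [-1.2, 0.3, 1.3]
width: 0.0312
gripper_force: 40.1
```

```bash
python3 -m pendant '[{"dx":0,"dy":0,"dz":0.0006,"rx":0,"ry":0,"rz":0,"hand":0.025},{"dx":0,"dy":0,"dz":0,"rx":0,"ry":0,"rz":0,"hand":0.025},{"dx":0,"dy":0,"dz":0,"rx":0,"ry":0,"rz":0,"hand":0.025}]'; python3 -m pendant '[{"dx":0,"dy":0,"dz":0,"rx":0,"ry":0,"rz":0,"hand":0.035},{"dx":0,"dy":0,"dz":0,"rx":0,"ry":0,"rz":0,"hand":0.04},{"dx":0,"dy":0,"dz":0,"rx":0,"ry":0,"rz":0,"hand":0.06},{"dx":0,"dy":0,"dz":0,"rx":0,"ry":0,"rz":0,"hand":0.07},{"dx":0,"dy":0,"dz":0,"rx":0,"ry":0,"rz":0,"hand":0.07},{"dx":0,"dy":0,"dz":-0.02,"rx":0,"ry":0,"rz":0,"hand":0.07},{"dx":0,"dy":0,"dz":-0.04,"rx":0,"ry":0,"rz":0,"hand":0.07},{"dx":0,"dy":0,"dz":-0.04,"rx":0,"ry":0,"rz":0,"hand":0.07},{"dx":0,"dy":0,"dz":-0.02,"rx":0,"ry":0,"rz":0,"hand":0.07},{"dx":0,"dy":0,"dz":0,"rx":0,"ry":0,"rz":0,"hand":0.07},{"dx":0,"dy":0,"dz":0,"rx":0,"ry":0,"rz":0,"hand":0.07}]'
python3 - <<'E'
from h import *
togo((.4281,.0073,.0705),100.1)
E
```

```text
clock: 37.88
position: [0.6346, 0.0184, 0.0435]
ee_rot: [0.0, 0.642, 0.767, 0.0]
contact_force: [-1.7, -0.4, 6.0]
width: 0.0311
gripper_force: 40.4
clock: 38.8
position: [0.6352, 0.0184, 0.1641]
ee_rot: [0.001, 0.642, 0.767, 0.001]
contact_force: [-1.2, 1.8, -0.4]
width: 0.07
gripper_force: 0.0
t 38.80 pos [635.2  18.4 164.1] yaw 100.14 tilt 0.20 togo tool mm [  25.6 -206.1   92.9] rz 0.04 w 70.0 F [-1.2  1.8 -0.4] grip 0.0
```

```bash
python3 -m pendant '[{"dx":0.0025,"dy":-0.0205,"dz":0,"rx":0,"ry":0,"rz":0,"hand":0.05},{"dx":0.0025,"dy":-0.0205,"dz":0,"rx":0,"ry":0,"rz":0,"hand":0.05},{"dx":0.0025,"dy":-0.0205,"dz":0,"rx":0,"ry":0,"rz":0,"hand":0.05},{"dx":0.0025,"dy":-0.0205,"dz":0,"rx":0,"ry":0,"rz":0,"hand":0.05},{"dx":0.0025,"dy":-0.0205,"dz":0,"rx":0,"ry":0,"rz":0,"hand":0.05},{"dx":0.0025,"dy":-0.0205,"dz":0,"rx":0,"ry":0,"rz":0,"hand":0.05},{"dx":0.0025,"dy":-0.0205,"dz":0,"rx":0,"ry":0,"rz":0,"hand":0.05},{"dx":0.0025,"dy":-0.0205,"dz":0,"rx":0,"ry":0,"rz":0,"hand":0.05},{"dx":0.0025,"dy":-0.0205,"dz":0,"rx":0,"ry":0,"rz":0,"hand":0.05},{"dx":0.0025,"dy":-0.0205,"dz":0,"rx":0,"ry":0,"rz":0,"hand":0.05},{"dx":0,"dy":0,"dz":0,"rx":0,"ry":0,"rz":0,"hand":0.05},{"dx":0,"dy":0,"dz":0,"rx":0,"ry":0,"rz":0,"hand":0.05}]' >/dev/null
python3 - <<'E'
from h import *
togo((.4281,.0073,.0705),100.1)
for n in("top","side"):
    d=manip.get_image(n);cv2.imwrite(f"pics/{n}8.png",d["frame"][:,:,::-1])
E
```

```text
t 39.80 pos [426.4   7.2 161.3] yaw 100.11 tilt 0.15 togo tool mm [-0.3  1.9 90.8] rz 0.01 w 50.1 F [0.5 0.4 0.4] grip 0.0
```

View pics/side8.png

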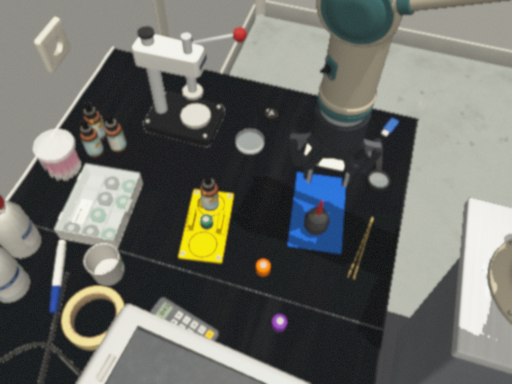

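The bottle stands upright on its ring at (209,194), with the green section at (206,222). The blower stands on the mat at (317,218) under the open gripper. I compare the bottle's pixels with those of the start, then fetch the blower.

```bash
python3 -m pendant '[{"dx":0,"dy":0,"dz":0.02,"rx":0,"ry":0,"rz":0,"hand":0.05},{"dx":0,"dy":0,"dz":0.02,"rx":0,"ry":0,"rz":0,"hand":0.05},{"dx":0,"dy":0,"dz":0.02,"rx":0,"ry":0,"rz":0,"hand":0.05},{"dx":0,"dy":0,"dz":0.02,"rx":0,"ry":0,"rz":0,"hand":0.05},{"dx":0,"dy":0,"dz":0.007,"rx":0,"ry":0,"rz":0,"hand":0.05},{"dx":0,"dy":0,"dz":0,"rx":0,"ry":0,"rz":0,"hand":0.05},{"dx":0,"dy":0,"dz":0,"rx":0,"ry":0,"rz":0,"hand":0.05},{"dx":0,"dy":0,"dz":0,"rx":0,"ry":0,"rz":0,"hand":0.05}]' >/dev/null
python3 - <<'E'
from h import *
togo((.4281,.0073,.0705),100.1)
for n,bx in(("top",(244,142,264,172)),("side",(200,178,220,199))):
    a=np.load(f"{n}.npy",allow_pickle=True).item(); b=manip.get_image(n)
    for d in(a,b):
        m=mask(d,(0,80,60),(14,255,255),bx)
        print(n,cen(m))
    x0,y0,x1,y1=bx
    g=[cv2.cvtColor(d["frame"][y0:y1,x0:x1],cv2.COLOR_RGB2GRAY).astype(np.float32) for d in(a,b)]
    print("shift px",cv2.phaseCorrelate(g[0],g[1],cv2.createHanningWindow(g[0].shape[::-1],cv2.CV_32F)))
E
```

```text
t 40.57 pos [429.5   6.9  76.3] yaw 100.14 tilt 0.11 togo tool mm [ 0.7 -1.3  5.8] rz 0.04 w 50.3 F [-0.2  0.3  0.7] grip 0.0
top (array([253.29411765, 157.90196078]), 51.0)
top (array([253.24528302, 157.37735849]), 53.0)
shift px ((-0.0009681493752093928, -0.16316797011001682), 1.0265586876869202)
side (array([210.42975207, 190.19008264]), 121.0)
side (array([210.10084034, 190.09243697]), 119.0)
shift px ((-0.3736791753706701, -0.06018829379838131), 0.9866899224619071)
```

The bottle is back within about 1 mm. Now I grip the blower.

```bash
python3 -m pendant '[{"dx":0.001,"dy":-0.001,"dz":0.003,"rx":0,"ry":0,"rz":0,"hand":0.05},{"dx":0,"dy":0,"dz":0,"rx":0,"ry":0,"rz":0,"hand":0.05},{"dx":0,"dy":0,"dz":0,"rx":0,"ry":0,"rz":0,"hand":0.03},{"dx":0,"dy":0,"dz":0,"rx":0,"ry":0,"rz":0,"hand":0.005},{"dx":0,"dy":0,"dz":0,"rx":0,"ry":0,"rz":0,"hand":0.005},{"dx":0,"dy":0,"dz":0,"rx":0,"ry":0,"rz":0,"hand":0.005},{"dx":0,"dy":0,"dz":0,"rx":0,"ry":0,"rz":0,"hand":0.005},{"dx":0,"dy":0,"dz":0,"rx":0,"ry":0,"rz":0,"hand":0.005}]' 35 >/dev/null
python3 - <<'E'
from h import *
togo((.4281,.0073,.0705),100.1)
E
python3 -m pendant '[{"dx":0,"dy":0,"dz":-0.01,"rx":0,"ry":0,"rz":0,"hand":0.005},{"dx":0,"dy":0,"dz":-0.02,"rx":0,"ry":0,"rz":0,"hand":0.005},{"dx":0,"dy":0,"dz":-0.03,"rx":0,"ry":0,"rz":0,"hand":0.005},{"dx":0,"dy":0,"dz":-0.01,"rx":0,"ry":0,"rz":0,"hand":0.005},{"dx":0,"dy":0,"dz":0,"rx":0,"ry":0,"rz":0,"hand":0.005},{"dx":0,"dy":0,"dz":0,"rx":0,"ry":0,"rz":0,"hand":0.005}]'
python3 - <<'E'
from h import *
togo((.6187,.1061,.0736),100.1)
E
```

```text
t 41.33 pos [427.3   7.8  72.8] yaw 100.13 tilt 0.04 togo tool mm [-0.6  0.7  2.3] rz 0.03 w 9.8 F [ 1.1 -0.   2.2] grip 34.1
clock: 41.83
position: [0.4269, 0.0078, 0.1426]
ee_rot: [0.0, 0.642, 0.767, 0.0]
contact_force: [-0.5, -0.1, -1.2]
width: 0.0098
gripper_force: 34.2
t 41.83 pos [426.9   7.8 142.6] yaw 100.14 tilt 0.03 togo tool mm [ 63.  206.   69.1] rz 0.04 w 9.8 F [-0.5 -0.1 -1.2] grip 34.2
```

```bash
python3 -m pendant '[{"dx":0.003,"dy":0.01,"dz":0,"rx":0,"ry":0,"rz":0,"hand":0.005},{"dx":0.006,"dy":0.02,"dz":0,"rx":0,"ry":0,"rz":0,"hand":0.005},{"dx":0.007,"dy":0.0225,"dz":0,"rx":0,"ry":0,"rz":0,"hand":0.005},{"dx":0.007,"dy":0.0225,"dz":0,"rx":0,"ry":0,"rz":0,"hand":0.005},{"dx":0.007,"dy":0.0225,"dz":0,"rx":0,"ry":0,"rz":0,"hand":0.005},{"dx":0.007,"dy":0.0225,"dz":0,"rx":0,"ry":0,"rz":0,"hand":0.005},{"dx":0.007,"dy":0.0225,"dz":0,"rx":0,"ry":0,"rz":0,"hand":0.005},{"dx":0.007,"dy":0.0225,"dz":0,"rx":0,"ry":0,"rz":0,"hand":0.005},{"dx":0.0065,"dy":0.022,"dz":0,"rx":0,"ry":0,"rz":0,"hand":0.005},{"dx":0.006,"dy":0.019,"dz":0,"rx":0,"ry":0,"rz":0,"hand":0.005},{"dx":0,"dy":0,"dz":0,"rx":0,"ry":0,"rz":0,"hand":0.005},{"dx":0,"dy":0,"dz":0,"rx":0,"ry":0,"rz":0,"hand":0.005}]'>/dev/null; python3 -m pendant '[{"dx":0,"dy":0,"dz":0.015,"rx":0,"ry":0,"rz":0,"hand":0.005},{"dx":0,"dy":0,"dz":0.02,"rx":0,"ry":0,"rz":0,"hand":0.005},{"dx":0,"dy":0,"dz":0.01,"rx":0,"ry":0,"rz":0,"hand":0.005},{"dx":0,"dy":0,"dz":0,"rx":0,"ry":0,"rz":0,"hand":0.005},{"dx":0,"dy":0,"dz":0,"rx":0,"ry":0,"rz":0,"hand":0.005},{"dx":0,"dy":0,"dz":0,"rx":0,"ry":0,"rz":0,"hand":0.005}]'
python3 - <<'E'
from h import *
togo((.6186,.1067,.0759),100.1)
E
```

```text
clock: 43.33
position: [0.6189, 0.1064, 0.0981]
ee_rot: [0.0, 0.642, 0.767, 0.0]
contact_force: [0.7, 0.2, -0.5]
width: 0.0097
gripper_force: 34.3
t 43.33 pos [618.9 106.4  98.1] yaw 100.12 tilt 0.04 togo tool mm [ 0.3 -0.2 22.2] rz 0.02 w 9.7 F [ 0.7  0.2 -0.5] grip 34.3
```

```bash
python3 -m pendant '[{"dx":0,"dy":0,"dz":0.01,"rx":0,"ry":0,"rz":0,"hand":0.005},{"dx":0,"dy":0,"dz":0.006,"rx":0,"ry":0,"rz":0,"hand":0.005},{"dx":0,"dy":0,"dz":0.003,"rx":0,"ry":0,"rz":0,"hand":0.005},{"dx":0,"dy":0,"dz":0,"rx":0,"ry":0,"rz":0,"hand":0.005},{"dx":0,"dy":0,"dz":0,"rx":0,"ry":0,"rz":0,"hand":0.005},{"dx":0,"dy":0,"dz":0,"rx":0,"ry":0,"rz":0,"hand":0.005}]'; python3 -m pendant '[{"dx":0,"dy":0,"dz":0.001,"rx":0,"ry":0,"rz":0,"hand":0.005},{"dx":0,"dy":0,"dz":0,"rx":0,"ry":0,"rz":0,"hand":0.005},{"dx":0,"dy":0,"dz":0,"rx":0,"ry":0,"rz":0,"hand":0.005},{"dx":0,"dy":0,"dz":0,"rx":0,"ry":0,"rz":0,"hand":0.005}]'
python3 - <<'E'
from h import *
togo((.6186,.1067,.0759),100.1)
E
```

```text
clock: 43.83
position: [0.6188, 0.1066, 0.0787]
ee_rot: [0.0, 0.642, 0.767, 0.0]
contact_force: [0.1, -0.9, -0.6]
width: 0.01
gripper_force: 34.3
clock: 44.17
position: [0.6187, 0.1066, 0.0777]
ee_rot: [0.0, 0.642, 0.767, 0.0]
contact_force: [-0.1, -1.0, -1.3]
width: 0.0095
gripper_force: 34.3
t 44.17 pos [618.7 106.6  77.7] yaw 100.13 tilt 0.01 togo tool mm [ 0.1 -0.   1.8] rz 0.03 w 9.5 F [-0.1 -1.  -1.3] grip 34.3
```

```bash
python3 -m pendant '[{"dx":0,"dy":0,"dz":0.001,"rx":0,"ry":0,"rz":0,"hand":0.005},{"dx":0,"dy":0,"dz":0,"rx":0,"ry":0,"rz":0,"hand":0.005},{"dx":0,"dy":0,"dz":0,"rx":0,"ry":0,"rz":0,"hand":0.005}]'; python3 -m pendant '[{"dx":0,"dy":0,"dz":0.001,"rx":0,"ry":0,"rz":0,"hand":0.005},{"dx":0,"dy":0,"dz":0,"rx":0,"ry":0,"rz":0,"hand":0.005},{"dx":0,"dy":0,"dz":0,"rx":0,"ry":0,"rz":0,"hand":0.005}]'
```

```text
clock: 44.42
position: [0.6185, 0.1065, 0.0765]
ee_rot: [-0.0, 0.642, 0.767, -0.0]
contact_force: [-0.5, -0.2, 0.4]
width: 0.0098
gripper_force: 34.3
clock: 44.67
position: [0.6188, 0.1066, 0.0759]
ee_rot: [0.0, 0.642, 0.767, 0.0]
contact_force: [-0.5, 0.1, 1.5]
width: 0.0098
gripper_force: 34.5
```

```bash
python3 -m pendant '[{"dx":0,"dy":0,"dz":0.0004,"rx":0,"ry":0,"rz":0,"hand":0.005},{"dx":0,"dy":0,"dz":0,"rx":0,"ry":0,"rz":0,"hand":0.005},{"dx":0,"dy":0,"dz":0,"rx":0,"ry":0,"rz":0,"hand":0.005}]'; python3 -m pendant '[{"dx":0,"dy":0,"dz":0,"rx":0,"ry":0,"rz":0,"hand":0.015},{"dx":0,"dy":0,"dz":0,"rx":0,"ry":0,"rz":0,"hand":0.03},{"dx":0,"dy":0,"dz":0,"rx":0,"ry":0,"rz":0,"hand":0.035},{"dx":0,"dy":0,"dz":0,"rx":0,"ry":0,"rz":0,"hand":0.035},{"dx":0,"dy":0,"dz":-0.01,"rx":0,"ry":0,"rz":0,"hand":0.035},{"dx":0,"dy":0,"dz":-0.03,"rx":0,"ry":0,"rz":0,"hand":0.035},{"dx":0,"dy":0,"dz":-0.04,"rx":0,"ry":0,"rz":0,"hand":0.035},{"dx":0,"dy":0,"dz":-0.04,"rx":0,"ry":0,"rz":0,"hand":0.035},{"dx":0,"dy":-0.02,"dz":-0.02,"rx":0,"ry":0,"rz":0,"hand":0.035},{"dx":0,"dy":-0.03,"dz":0,"rx":0,"ry":0,"rz":0,"hand":0.035},{"dx":0,"dy":-0.03,"dz":0,"rx":0,"ry":0,"rz":0,"hand":0.035},{"dx":0,"dy":-0.03,"dz":0,"rx":0,"ry":0,"rz":0,"hand":0.035}]'; python3 -m pendant '[{"dx":0,"dy":-0.03,"dz":0,"rx":0,"ry":0,"rz":0,"hand":0.035},{"dx":0,"dy":-0.03,"dz":0,"rx":0,"ry":0,"rz":0,"hand":0.035},{"dx":0,"dy":-0.03,"dz":0,"rx":0,"ry":0,"rz":0,"hand":0.035},{"dx":0,"dy":-0.03,"dz":0,"rx":0,"ry":0,"rz":0,"hand":0.035},{"dx":0,"dy":0,"dz":0,"rx":0,"ry":0,"rz":0,"hand":0.035},{"dx":0,"dy":0,"dz":0,"rx":0,"ry":0,"rz":0,"hand":0.035},{"dx":0,"dy":0,"dz":0,"rx":0,"ry":0,"rz":0,"hand":0.035}]'
python3 - <<'E'
from h import *
for n,bx in(("top",(244,142,264,172)),("side",(200,178,220,199)),("top",(207,148,232,176)),("side",(186,208,216,254))):
    a=np.load(f"{n}.npy",allow_pickle=True).item(); b=manip.get_image(n)
    x0,y0,x1,y1=bx
    g=[cv2.cvtColor(d["frame"][y0:y1,x0:x1],cv2.COLOR_RGB2GRAY).astype(np.float32) for d in(a,b)]
    print("shift px",n,cv2.phaseCorrelate(g[0],g[1],cv2.createHanningWindow(g[0].shape[::-1],cv2.CV_32F)))
T=manip.get_image("top");S=manip.get_image("side")
cv2.imwrite("pics/fin.png",np.hstack([cv2.resize(S["frame"][90:290,170:370,::-1],(400,400)),cv2.resize(T["frame"][130:250,200:360,::-1],(400,300)) if 0 else cv2.resize(T["frame"][120:270,200:350,::-1],(400,400))]))
E
```

```text
clock: 44.92
position: [0.6189, 0.1065, 0.0758]
ee_rot: [0.0, 0.642, 0.767, 0.0]
contact_force: [-0.5, 0.1, 5.8]
width: 0.0097
gripper_force: 34.8
clock: 45.92
position: [0.5094, 0.0871, 0.2163]
ee_rot: [0.001, 0.642, 0.767, 0.001]
contact_force: [-0.7, -0.0, 0.6]
width: 0.035
gripper_force: 0.0
clock: 46.5
position: [0.3932, 0.0662, 0.2161]
ee_rot: [0.001, 0.642, 0.767, 0.001]
contact_force: [0.0, -0.4, -0.1]
width: 0.0347
gripper_force: 0.0
shift px top ((0.09459867980775272, 0.005701646542197736), 1.021081870396932)
shift px side ((-0.29715210328560815, -0.0860865400047306), 0.9961409757534663)
shift px top ((0.26109944357098236, -0.10946426455110547), 0.9549419015248617)
shift px side ((-0.3475948038644905, 0.13117453481693886), 0.8497032059563531)
```

View pics/fin.png

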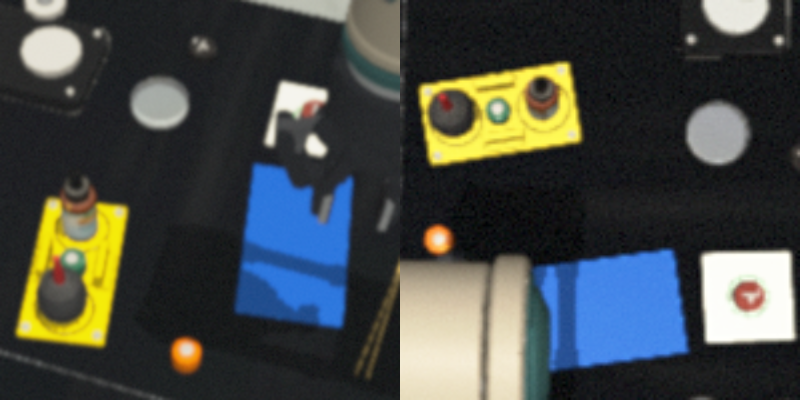

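Both stand on their rings to within about 1 mm of their starting positions. The green section is in the middle of the rack, and the red one is inside the tile ring at right crop (748,296). The dish and the black section are undisturbed, so I hand in.

```bash
python3 -c "
from rig import manip
print(manip.sign_off())"
```

```text
the job is handed in; nothing more can be done
None
```

I handed the job in at about 47 s: red lies flat in the tile ring (about 2 mm off centre), green is flat in the rack middle, the bottle and blower stand back on their rings within about 1 mm, and the black section and dish were not touched.

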